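Dig the brass mould out of the frit rack

ROBOT

A 7-joint arm with a two-finger parallel gripper is mounted at the origin on a cart in front of the work surface, level with it; the furniture and walls round the work are solid. World frame = base frame: x ahead of the robot, y to its left, z up, the work surface at z = 0. Lengths are in m, angles in rad, forces in N, time in s.
With the tool pointing down it reaches from about 0.4 to 0.875 m from the base axis. Payload 19.3 kg.
Tool frame: the origin (TCP) lies on the centre line of the jaws, within the pads' length; the fingertips stand 14 mm ahead of it and the grasp point (between the pads) lies 5 mm behind it; x points along the fingers, y is the direction in which the jaws open and shut, and the axes are right-handed (so a half turn about x gives the same grasp; the last joint's range is limited). The gripper opens to 85 mm and grips with 20 to 120 N. Pads are 22 mm wide; open, the fingers measure 114 mm over their backs; the gripper's body (76 mm by 85 mm) begins 54 mm behind the grasp point. The pads swing forward as they close: fully open they stand 13 mm farther back than shut.
Start: joints at [1.085, 0.521, -0.036, 1.599, 0.021, 1.021, -0.113], TCP at [0.252, -0.572, 0.245] pointing down, gripper open.
Joint ranges: [-2.91, 2.91], [-0.3, 2.13], [-1.5, 1.42], [0.17, 2.43], [-1.26, 4.41], [0.16, 1.93], [-2.52, 2.52]. Speed limits (rad/s): [1.89, 1.89, 2.39, 2.39, 3.01, 3.01, 3.01].

INTERFACE

Orientations are given as [roll, pitch, yaw] about the fixed x, y, z axes, in that order (R = Rz(yaw) Ry(pitch) Rx(roll)).
In Python, from workcell import monitor, optics, bot gives the robot as it stands.
- The arm moves only by the tool arm_command, never from a script. Its arguments are lists of equal length, an entry for each row: "delta_pos": the shift along the tool's x, y, z as a fraction of full scale, a list of three; "rotation": the turn, a rotation vector about the tool's x, y, z as a fraction of full scale, a list of three. In form: {"delta_pos": [[dx, dy, dz], ...], "rotation": [[wx, wy, wz], ...]}. A call has 1 to 10 rows; each row shifts and turns the pose as measured when the row begins, along the tool's axes as they then stand; what a row does not reach is not made up. Full scale, the value 1, is 30 mm for a shift and 6 degrees for a turn. A row lasts 1/10 s, in which the tool goes at most 50 mm and 8.59 degrees, less where a joint would pass 70% of its speed; a pose out of reach is approached as far as the arm can. A call with a number of a shift or a turn outside -1 to 1 is refused whole. A call with a gripper value outside its range is refused whole. "gripper" is the closure, from -1 (fully open) to 1 (shut), so that 0 is half open, set as the call begins (left out, the last holds). The fingers move at their own pace and stop on an object; "grip_force" is the grip in N (left out, the last holds). Time passes only in rows, so rows that do not move let the fingers close. It gives the time, the measured TCP pose, the force and the opening at its end, in the units of the state.
- monitor.observe(): the state, without advancing time (a new reading comes with each control period).
- optics.grab_frame(name): name is "scene" or "top" or "wrist"; returns the picture (400x640x3 uint8, red, green, blue); there is no depth.
- optics.camera_params(name): a dict with "fx", "fy", "cx", "cy" (pixels), "origin" and "rotation" of the camera in the world. Camera axes: x right, y down, z forward; pixel columns grow to the right and rows downward; lengths in m; the calibration is good to about 2 mm. A picture is of the moment at which its call begins: read the wrist's pose just before it. camera_params takes no time and is no camera call; for the wrist camera it gives the pose at the moment of the call.
- bot.job_done(): hands the job in, once; it reports no verdict.
The state is a dict: "clock": time; "qpos": joint angles; "qd": joint speeds; "joint_efforts": joint torques, N m; "position": TCP position; "tool_rot": TCP orientation; "force": force on the tool from outside, world axes, zero at the start; "moment": the same for the moment, N m; "grip_width": finger opening in m.
Only numpy, scipy, OpenCV 4.12 (cv2) and the standard library are available. Lean on these libraries where they do the work, as an engineer would, in place of code of your own. Each camera call takes 0.05 s, during which the arm holds its last target. There are 200 camera calls.

TASK

The brass mould has been left in the middle of the wooden frit rack, hemmed in between the blue and the yellow jar. Clear both of those jars onto the black rubber mat, then lift the mould out and stand it centred on the black graphite block while the jars wait on the mat. Then stand the red jar in the now empty middle place of the rack and put the blue and the yellow jar back each where it stood, all upright, without disturbing the green jar.

Things in the scene. Friction and masses are not known exactly. Their poses are not given: they have to be found in the camera images.
- rack_middle (a point): the wooden frit rack, fixed to the bench: a straight lane 190 mm long (x axis) and 80 mm wide over all (y axis), open at the top and at both ends. Two side walls 8 mm thick, inner width 64 mm, run along its x axis; they stand 36 mm above its floor, which is 6 mm above the bench. Three places in line along x, at -58, 0 and +58 mm. This point: middle place, on the floor of the lane
- mat_top (a point): black rubber mat with a grey border, fixed, 120 mm (x) by 170 mm (y), 3 mm thick; this point: centre of its top. Room for two jars side by side along its y axis
- block_top (a point): black graphite block, fixed, 50 mm (x) by 70 mm (y), 22 mm high; this point: centre of its top
- blue_jar_c (a point): blue frit jar with a screw lid, 48 mm across, 63 mm high, round, about 0.11 kg; starts in one of the end places of the rack; this point: its centre, half-way up, z axis up
- yellow_jar_c (a point): yellow-orange frit jar with a screw lid, 48 mm across, 71 mm high, round, about 0.11 kg; starts in the other end place of the rack; this point: its centre, half-way up, z axis up
- red_jar_c (a point): red frit jar with a screw lid, 48 mm across, 56 mm high, round, about 0.11 kg; starts on the bench; this point: its centre, half-way up, z axis up
- green_jar_c (a point): green frit jar with a screw lid, 48 mm across, 63 mm high; a bystander on the bench, to be left alone; this point: its centre, half-way up
- brass_c (a point): small brass mould, a solid round block 42 mm across and 39 mm high with a dark disc on top, about 0.28 kg; starts in the middle place of the rack, its top only 3 mm above the side walls, so that it can be gripped well only along the lane, once its two neighbours are gone; this point: its centre, half-way up, z axis up
Mind the look-alikes: they are no part of the job. Leave any orange look-alike of the part that bears brass_c alone.

How it is judged:
On the way, in this order (a step that is already met when the one before it is completed fails the run):
1. the blue and the yellow jar both stand on the mat (x of blue_jar_c in the frame of mat_top between -0.06 and 0.06 m and y of blue_jar_c in the frame of mat_top between -0.085 and 0.085 m and z of blue_jar_c in the frame of mat_top below 0.0375 m and angle between each of blue_jar_c, yellow_jar_c's own z axis and vertical below 0.12 rad and x of yellow_jar_c in the frame of mat_top between -0.06 and 0.06 m and y of yellow_jar_c in the frame of mat_top between -0.085 and 0.085 m and z of yellow_jar_c in the frame of mat_top below 0.0415 m), for 0.2 s.
2. the brass mould stands on the graphite block, released, while both jars still stand on the mat (all of step 1 and horizontal distance between brass_c and block_top below 0.013 m and z of brass_c in the frame of block_top between 0.015 and 0.0235 m and angle between brass_c's own z axis and vertical below 0.12 rad and linear speed of brass below 0.02 m/s and contact force between the fingers and brass below 0.2 N), for 0.2 s.
At the end, for the whole second after the job is handed in: brass mould upright on the graphite block, within 13 mm of its centre; red jar upright on the rack's floor within 15 mm of the middle place; blue and yellow jar upright within 15 mm of where each stood at the start; all released and at rest (horizontal distance between brass_c and block_top below 0.013 m and z of brass_c in the frame of block_top between 0.015 and 0.0235 m and angle between each of brass_c, blue_jar_c, yellow_jar_c, red_jar_c's own z axis and vertical below 0.12 rad and distance of each of blue_jar_c, yellow_jar_c from where it was at the start of the episode below 0.015 m and horizontal distance between red_jar_c and rack_middle below 0.015 m and z of red_jar_c in the frame of rack_middle below 0.033 m and linear speed of each of blue_jar, yellow_jar, red_jar, brass below 0.02 m/s); the robot touches nothing.
It fails at once if the green jar is shifted or knocked over (more than 20 mm) (distance of green_jar_c from where it was at the start of the episode above 0.02 m).
It also fails if it takes over 138 s, if anything falls off the work surface, if the arm or the gripper's body presses on something with over 40 N, if the wrist force passes 120 N, or if a joint passes its speed limit or range.

## Working session

There is one attempt and no reset: what is moved stays moved. The work goes in short steps, Python scripts to look and compute and a tool call to move; the robot and the scene stay as the last step left them, time stands still between calls to the robot, and variables do not carry over. Pictures are saved under pics/ and viewed, about 12 in all and at most 16, crops included, and the job is handed in when it is done.

Besides the shell and the picture viewer there is one more tool, called by a JSON object that holds its "method" and its "body", one argument or row to a line. arm_command: Moves the arm, as the interface text tells. Its arguments: {"type":"object","properties":{"delta_pos":{"type":"array","items":{"type":"array","items":{"type":"number"}}},"rotation":{"type":"array","items":{"type":"array","items":{"type":"number"}}},"gripper":{"type":"number"},"grip_force":{"type":"number"}},"required":["delta_pos","rotation"]}

```bash
mkdir -p pics; ls; python3 - <<'E'
from workcell import monitor, optics, bot
import cv2, json, numpy as np
print(monitor.observe())
for n in ("scene","top"):
    im=optics.grab_frame(n); cv2.imwrite(f"pics/{n}0.png",im[:,:,::-1]); np.save(f"pics/{n}0.npy",im)
    print(n,optics.camera_params(n))
E
```

```text
pics
{'clock': 0.0, 'qpos': array([ 1.08477733,  0.52201331, -0.03634293,  1.59999903,  0.02118935,
        1.02112012, -0.11281514]), 'qd': array([ 4.57302338e-04,  2.17614919e-04,  1.50616787e-03, -1.76057378e-05,
        2.10798390e-04, -2.72914615e-04,  5.08127293e-04]), 'joint_efforts': array([-4.71166531e-04, -9.27134156e+01,  1.97985157e+00, -3.69934201e+01,
        1.78230432e-02,  8.27598909e-03,  4.02804574e-06]), 'position': array([ 0.25230741, -0.57145206,  0.24472921]), 'tool_rot': array([-1.51312687,  1.56964106,  2.04426741]), 'force': array([ 0.19366796,  0.0049661 , -1.10007207]), 'moment': array([-0.01248432,  0.01866182,  0.01572188]), 'grip_width': 0.0851597116046145}
scene {'fx': 385.556885806563, 'fy': 385.556885806563, 'cx': 319.9073561205698, 'cy': 199.82688001701317, 'origin': array([0.0830639 , 0.6182218 , 0.59472031]), 'rotation': array([-2.15924164, -0.01191574, -2.50214325])}
top {'fx': 453.04975722064836, 'fy': 453.04975722064836, 'cx': 311.80500998673057, 'cy': 198.50343506541063, 'origin': array([0.44339313, 0.00545839, 1.07377789]), 'rotation': array([-3.07661208e+00, -2.31932827e-03, -1.54344613e+00])}
```

View pics/top0.png

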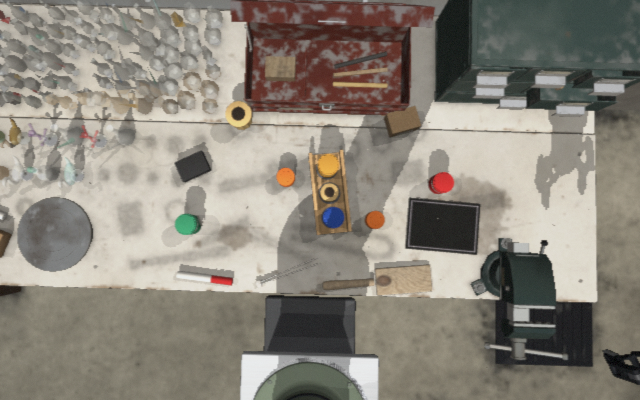

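View pics/scene0.png

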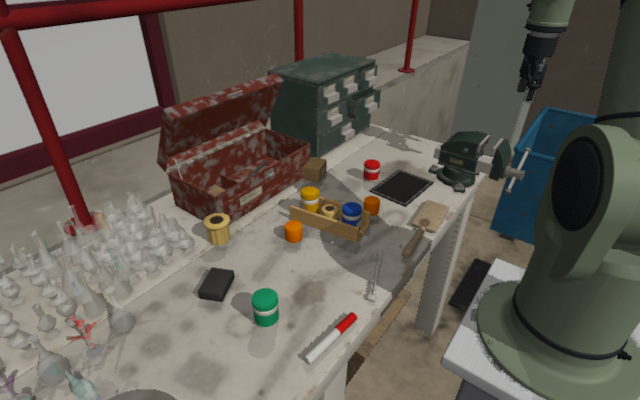

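The top view shows the rack near (330,192), with yellow at the far end (328,165), the mould in the middle (329,191) and blue at the near end (332,217). Red is at (442,183), green at (187,224), the mat at (443,226) and the block at (193,165). The orange look-alikes are at (286,177) and (375,219), and there is a larger brass one at (239,114).

```bash
cat > h.py <<'E'
import numpy as np, cv2
from scipy.spatial.transform import Rotation as R
from workcell import monitor, optics, bot
def rot(e): return R.from_euler('xyz',e).as_matrix()
def cast(c,uv,z):
    d=rot(c['rotation'])@np.array([(uv[0]-c['cx'])/c['fx'],(uv[1]-c['cy'])/c['fy'],1]); o=np.array(c['origin'])
    return (o+d*(z-o[2])/d[2])[:3]
def proj(c,p):
    q=rot(c['rotation']).T@(np.array(p)-c['origin']); return np.array([c['fx']*q[0]/q[2]+c['cx'],c['fy']*q[1]/q[2]+c['cy']])
HS={'blue':((105,120,50),(130,255,255)),'yellow':((18,150,120),(27,255,255)),'red':((172,150,80),(180,255,255)),'green':((65,120,50),(90,255,255)),'orange':((5,180,120),(16,255,255))}
def blobs(im,name,amin=60):
    hsv=cv2.cvtColor(im,cv2.COLOR_RGB2HSV); lo,hi=HS[name]
    m=cv2.inRange(hsv,lo,hi); 
    if name=='red': m|=cv2.inRange(hsv,(0,150,80),(4,255,255))
    cs,_=cv2.findContours(m,cv2.RETR_EXTERNAL,cv2.CHAIN_APPROX_NONE)
    return [cv2.convexHull(k) for k in cs if cv2.contourArea(k)>amin]
def cen(k): M=cv2.moments(k); return M['m10']/M['m00'],M['m01']/M['m00']
E
python3 - <<'E'
from h import *
ims={n:np.load(f'pics/{n}0.npy') for n in('top','scene')}; C={n:optics.camera_params(n) for n in ims}
for n,hh in (('blue',.069),('yellow',.077),('red',.056),('green',.063),('orange',.03)):
    for k in blobs(ims['top'],n):
        u=cen(k);(cc,r)=cv2.minEnclosingCircle(k)
        print(n,np.round(u,1),'box',cv2.boundingRect(k),'A',cv2.contourArea(k),'top-plane',cast(C['top'],u,hh).round(4),'mid',cast(C['top'],u,hh/2).round(4))
# dark rects
g=cv2.cvtColor(ims['top'],cv2.COLOR_RGB2GRAY)
for nm,(x0,y0,x1,y1),z,t in(('mat',(395,190,490,262),.003,70),('block',(165,140,220,190),.022,60)):
    m=np.zeros_like(g); m[y0:y1,x0:x1]=(g[y0:y1,x0:x1]<t)*255
    cs,_=cv2.findContours(m,cv2.RETR_EXTERNAL,cv2.CHAIN_APPROX_NONE); k=max(cs,key=cv2.contourArea)
    b=cv2.minAreaRect(k); print(nm,b,cast(C['top'],b[0],z).round(4)); P=np.array([cast(C['top'],p,z) for p in cv2.boxPoints(b)]); print(P.round(3)[:,:2].tolist())
a=cv2.resize(ims['top'][140:245,270:400],None,fx=6,fy=5.6,interpolation=cv2.INTER_CUBIC)[:,:,::-1]
b=cv2.resize(ims['top'][140:195,165:225],None,fx=6,fy=6,interpolation=cv2.INTER_CUBIC)[:,:,::-1]
cv2.imwrite('pics/crop1.png',a)
print('nadir',proj(C['top'],[C['top']['origin'][0],C['top']['origin'][1],0]))
E
```

```text
blue [332.8 217.1] box (323, 207, 21, 21) A 323.5 top-plane [ 0.4688 -0.0428  0.069 ] mid [ 0.4697 -0.0445  0.0345]
yellow [327.8 164.9] box (318, 154, 21, 23) A 362.5 top-plane [ 0.5838 -0.0284  0.077 ] mid [ 0.5893 -0.0297  0.0385]
red [221.2 280. ] box (211, 276, 21, 9) A 126.0 top-plane [0.3226 0.2015 0.056 ] mid [0.3193 0.2069 0.028 ]
red [441.4 182.7] box (429, 172, 25, 21) A 366.5 top-plane [ 0.5535 -0.2867  0.056 ] mid [ 0.5566 -0.2947  0.028 ]
green [185.9 223.8] box (176, 214, 21, 20) A 310.0 top-plane [0.4451 0.2835 0.063 ] mid [0.4452 0.2922 0.0315]
orange [374.6 219.5] box (366, 212, 18, 16) A 213.0 top-plane [ 0.4669 -0.1409  0.03  ] mid [ 0.4673 -0.1431  0.015 ]
orange [285.5 176.7] box (278, 168, 16, 18) A 217.0 top-plane [0.5603 0.0671 0.03  ] mid [0.562 0.068 0.015]
mat ((442.6322937011719, 225.5117645263672), (71.34092712402344, 50.26845932006836), 5.079607963562012) [ 0.4577 -0.3056  0.003 ]
[[0.404, -0.217], [0.522, -0.226], [0.512, -0.395], [0.394, -0.385]]
block ((193.1643829345703, 166.0616455078125), (21.26947021484375, 28.717924118041992), 65.55604553222656) [0.5802 0.284  0.022 ]
[[0.588, 0.325], [0.618, 0.265], [0.573, 0.243], [0.543, 0.303]]
nadir [310.75201465 227.98437319]
```

View pics/crop1.png

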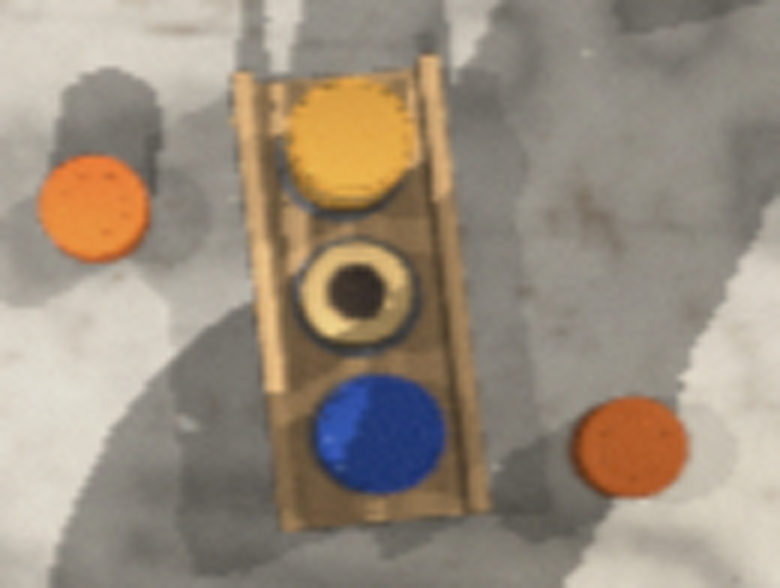

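```bash
cat >> h.py <<'E'
def to(p,jaw=None,s=None):
    """moves from here to TCP p with jaws at world angle jaw (deg, mod 180); turn first, then shift in new tool axes"""
    s=s or monitor.observe(); M=rot(s['tool_rot']); now=np.degrees(np.arctan2(M[1,1],M[0,1]))
    if jaw is None: T=M; 
    else:
        j=now+((jaw-now+90)%180-90); y=np.array([np.cos(np.radians(j)),np.sin(np.radians(j)),0]); x=np.array([0,0,-1.]); T=np.c_[x,y,np.cross(x,y)]
    w=R.from_matrix(M.T@T).as_rotvec(degrees=True)/6; d=T.T@(np.array(p)-s['position'])/.03
    print('t',round(s['clock'],2),'pos',s['position'].round(4),'jaw',round(now,1),'q',s['qpos'].round(2)); print('TURN',w.round(2),'SHIFT',d.round(2),'tot mm',round(30*np.linalg.norm(d)))
E
python3 - <<'E'
from h import *
s=monitor.observe(); print(rot(s['tool_rot']).round(3)); c=optics.camera_params('wrist'); print(c, rot(s['tool_rot']).T@(c['origin']-s['position'])); print((rot(s['tool_rot']).T@rot(c['rotation'])).round(3))
to([.48,-.05,.32],97)
E
```

```text
[[-0.     0.404 -0.915]
 [ 0.001 -0.915 -0.404]
 [-1.    -0.001  0.   ]]
{'fx': 342.5928522926448, 'fy': 342.5928522926448, 'cx': 322.3815394396657, 'cy': 194.98840969822444, 'origin': array([ 0.32790763, -0.53883224,  0.37433471]), 'rotation': array([ 2.81935944e+00,  7.18538967e-05, -1.15422269e+00])} [-0.12954999  0.00051588 -0.08238558]
[[-0.001 -0.317  0.949]
 [ 1.     0.001  0.001]
 [-0.001  0.949  0.317]]
t 0.1 pos [ 0.2523 -0.5715  0.2448] jaw -66.2 q [ 1.08  0.52 -0.04  1.6   0.02  1.02 -0.11]
TURN [2.8  0.   0.01] SHIFT [ -2.51 -16.33  -9.65] tot mm 574
```

{"method": "arm_command", "body": {
  "delta_pos": [
    [-0.8,0,0],
    [-0.9,0,0],
    [-0.8,0,0],
    [0,-1,-0.6],
    [0,-1,-0.6],
    [0,-1,-0.6],
    [0,-1,-0.6],
    [0,-1,-0.6],
    [0,-1,-0.6],
    [0,-1,-0.6]
  ],
  "rotation": [
    [0.9,0,0],
    [0.9,0,0],
    [0.9,0,0],
    [0,0,0],
    [0,0,0],
    [0,0,0],
    [0,0,0],
    [0,0,0],
    [0,0,0],
    [0,0,0]
  ],
  "gripper": -1
}}

```text
clock: 1.1
position: [0.3517, -0.3421, 0.3197]
tool_rot: [-0.932, 1.564, 2.323]
force: [0.2, -1.1, 0.4]
grip_width: 0.0852
```

```bash
python3 -c "
from h import *
to([.48,-.05,.32],97)"
```

```text
t 1.1 pos [ 0.3517 -0.3421  0.3197] jaw -83.5 q [ 0.7   0.23 -0.06  1.84  0.01  1.08 -0.82]
TURN [-0.08  0.04  0.05] SHIFT [-0.01 -9.14 -5.43] tot mm 319
```

{"method": "arm_command", "body": {
  "delta_pos": [
    [0,-1,-0.6],
    [0,-1,-0.6],
    [0,-1,-0.6],
    [0,-1,-0.6],
    [0,-1,-0.6],
    [0,-1,-0.6],
    [0,-1,-0.6],
    [0,-1,-0.6],
    [0,-1,-0.6],
    [0,0,0]
  ],
  "rotation": [
    [0,0,0],
    [0,0,0],
    [0,0,0],
    [0,0,0],
    [0,0,0],
    [0,0,0],
    [0,0,0],
    [0,0,0],
    [0,0,0],
    [0,0,0]
  ]
}}

```text
clock: 2.1
position: [0.4852, -0.0382, 0.3196]
tool_rot: [-0.918, 1.562, 2.342]
force: [-0.2, -0.6, -0.2]
grip_width: 0.0851
```

```bash
python3 - <<'E'
from h import *
to([.48,-.05,.32],97)
c=optics.camera_params('wrist'); im=optics.grab_frame('wrist'); np.save('pics/w1.npy',im); np.save('pics/w1c.npy',c,allow_pickle=True); cv2.imwrite('pics/w1.png',im[:,:,::-1])
for n,hh in (('blue',.069),('yellow',.077),('orange',.03)):
    for k in blobs(im,n,150):
        u=cen(k); print(n,np.round(u,1),'box',cv2.boundingRect(k),'top',cast(c,u,hh).round(4),'mid',cast(c,u,hh/2).round(4))
E
```

```text
t 2.1 pos [ 0.4852 -0.0382  0.3196] jaw -83.2 q [ 0.2   0.23 -0.29  1.84  0.07  1.08 -1.56]
TURN [-0.03  0.05  0.07] SHIFT [-0.01  0.37  0.22] tot mm 13
blue [326.5 167.6] box (307, 148, 40, 40) top [ 0.4729 -0.0432  0.069 ] mid [ 0.4643 -0.0444  0.0345]
yellow [325.8  56.7] box (303, 32, 47, 50) top [ 0.5888 -0.028   0.077 ] mid [ 0.5909 -0.0279  0.0385]
```

View pics/w1.png

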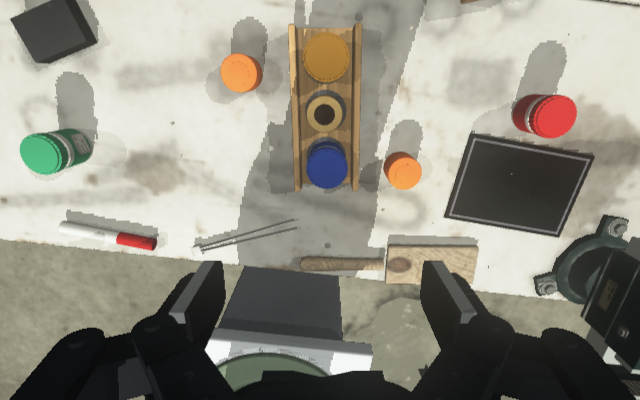

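The wrist view shows blue at (327,165), the mould disc at (324,114), yellow at (326,57), red at (548,117) and the mat at (520,185). The rack walls run nearly vertically in the picture. Next I measure the mould, rack, mat and red.

```bash
python3 - <<'E'
from h import *
T=np.load('pics/top0.npy'); W=np.load('pics/w1.npy'); ct=optics.camera_params('top'); cw=np.load('pics/w1c.npy',allow_pickle=True).item()
def dark(im,box,t,amin=10):
    x0,y0,x1,y1=box; g=cv2.cvtColor(im,cv2.COLOR_RGB2GRAY); m=np.zeros_like(g); m[y0:y1,x0:x1]=(g[y0:y1,x0:x1]<t)*255
    cs,_=cv2.findContours(m,cv2.RETR_EXTERNAL,cv2.CHAIN_APPROX_NONE); return max(cs,key=cv2.contourArea)
for nm,im,c,b in(('top',T,ct,(325,183,335,198)),('wr',W,cw,(312,103,337,126))):
    k=dark(im,b,60); print(nm,'disc',cen(k),cv2.boundingRect(k),cast(c,cen(k),.045).round(4))
k=dark(W,(435,120,610,245),75); b=cv2.minAreaRect(k); hull=cv2.approxPolyDP(cv2.convexHull(k),12,True)[:,0]
print('mat w',hull.tolist(),[cast(cw,p,.003)[:2].round(4).tolist() for p in hull])
for nm,im,c in(('top',T,ct),('wr',W,cw)):
    for k in blobs(im,'red'):
        u=cen(k)
        if u[0]>400: print(nm,'red',u,cv2.boundingRect(k),cast(c,u,.056).round(4),cast(c,u,.028).round(4))
# wrist: rack wall outer/inner edges: scan rows for wood mask
hsv=cv2.cvtColor(W,cv2.COLOR_RGB2HSV); wood=cv2.inRange(hsv,(8,70,60),(28,255,255))
L=[];Rr=[]
for r in range(40,185,6):
    x=np.where(wood[r,270:385])[0]+270
    if len(x): L.append(cast(cw,(x[0],r),.042)); Rr.append(cast(cw,(x[-1]+1,r),.042))
L=np.array(L);Rr=np.array(Rr)
for n,A in(('L',L),('R',Rr)):
    p=np.polyfit(A[:,0],A[:,1],1); res=A[:,1]-np.polyval(p,A[:,0]); ok=abs(res)<.003; p=np.polyfit(A[ok,0],A[ok,1],1); print(n,'yaw',np.degrees(np.arctan(p[0])),'y at .5286',np.polyval(p,.5286),res.round(4))
print('cam',cw['origin'])
E
```

```text
top disc (329.3285714285714, 191.44285714285715) (326, 188, 8, 8) [ 0.5276 -0.0346  0.045 ]
wr disc (324.01232285890325, 114.10474430067775) (315, 105, 19, 19) [ 0.5294 -0.0334  0.045 ]
mat w [[470, 134], [594, 157], [558, 236], [444, 216]] [[0.5231, -0.2241], [0.5132, -0.3936], [0.3968, -0.3855], [0.4071, -0.2174]]
top red (441.431105047749, 182.67030468394722) (429, 172, 25, 21) [ 0.5535 -0.2867  0.056 ] [ 0.5566 -0.2947  0.028 ]
wr red (520.9106145251396, 124.87709497206704) (514, 120, 15, 12) [ 0.5453 -0.2552  0.056 ] [ 0.5437 -0.2713  0.028 ]
wr red (553.394609536973, 116.6110343238885) (529, 95, 48, 43) [ 0.5585 -0.2883  0.056 ] [ 0.5579 -0.3068  0.028 ]
L yaw 7.699557692303217 y at .5286 0.004600510205379743 [ 0.0004 -0.0004 -0.0001  0.0001  0.0004 -0.0004 -0.0001  0.0002  0.0005
 -0.0004 -0.0001  0.0002  0.0005 -0.0004 -0.0001  0.0002 -0.0006 -0.0003
 -0.      0.0003 -0.0006 -0.0003  0.      0.0003  0.0006]
R yaw 7.265090264834278 y at .5286 -0.07548114875492207 [-0.0029 -0.0027 -0.0024 -0.001  -0.0007 -0.0005 -0.0002  0.0001  0.0004
  0.0007  0.0021  0.0024  0.0027  0.003   0.0034  0.0037  0.004   0.0043
  0.0058  0.0062  0.0065 -0.0253 -0.0251  0.0076  0.0079]
cam [ 0.56793686 -0.02935646  0.44870544]
```

Rack width comes out at 80.0 mm, its yaw is about 7.5° and its middle is (.5285,-.0354). Blue is at (.471,-.043), yellow at (.586,-.028), the mat at (.459,-.305) and red at about (.556,-.289). All of this agrees with the given sizes.

```bash
python3 -c "
from h import *
to([.471,-.043,.06],97.5)"
```

```text
t 2.15 pos [ 0.4845 -0.0403  0.3195] jaw -83.3 q [ 0.21  0.23 -0.29  1.84  0.07  1.08 -1.56]
TURN [-0.13  0.06  0.06] SHIFT [8.65 0.03 0.46] tot mm 260
```

{"method": "arm_command", "body": {
  "delta_pos": [
    [0,0,0.46],
    [1,0,0],
    [1,0,0],
    [1,0,0],
    [1,0,0],
    [1,0,0],
    [0.8,0,0],
    [0.5,0,0],
    [0,0,0]
  ],
  "rotation": [
    [-0.13,0.06,0.06],
    [0,0,0],
    [0,0,0],
    [0,0,0],
    [0,0,0],
    [0,0,0],
    [0,0,0],
    [0,0,0],
    [0,0,0]
  ]
}}

```text
clock: 3.05
position: [0.4674, -0.0504, 0.124]
tool_rot: [1.355, 1.567, -1.664]
force: [-0.3, -0.4, 0.7]
grip_width: 0.0854
```

```bash
python3 -c "
from h import *
to([.471,-.043,.06],97.5)"
```

```text
t 3.05 pos [ 0.4674 -0.0504  0.124 ] jaw -83.0 q [ 0.17  0.48 -0.24  2.09  0.2   0.59 -1.66]
TURN [-0.08  0.01 -0.03] SHIFT [ 2.13 -0.23 -0.15] tot mm 65
```

{"method": "arm_command", "body": {
  "delta_pos": [
    [0,-0.23,-0.15],
    [0,0,0],
    [0.5,0,0],
    [0.5,0,0],
    [0.4,0,0],
    [0,0,0]
  ],
  "rotation": [
    [-0.08,0,0],
    [0,0,0],
    [0,0,0],
    [0,0,0],
    [0,0,0],
    [0,0,0]
  ]
}}

```text
clock: 3.65
position: [0.4741, -0.0438, 0.0853]
tool_rot: [2.421, 1.563, -0.59]
force: [0.7, 0.3, 1.3]
grip_width: 0.0856
```

```bash
python3 -c "
from h import *
to([.471,-.043,.06],97.5)
im=optics.grab_frame('wrist'); cv2.imwrite('pics/w2.png',im[:,:,::-1])"
```

```text
t 3.65 pos [ 0.4741 -0.0438  0.0853] jaw -82.5 q [ 0.13  0.55 -0.21  2.11  0.24  0.5  -1.71]
TURN [-0.01 -0.06 -0.05] SHIFT [ 0.84 -0.04  0.1 ] tot mm 26
```

View pics/w2.png

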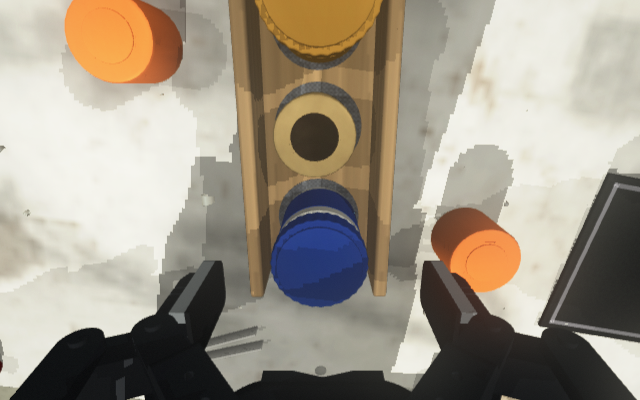

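The jaws straddle the blue jar (lid at 320,265, fingers at 210 and 440). I descend and grip.

{"method": "arm_command", "body": {
  "delta_pos": [
    [0.5,-0.04,0.1],
    [0.4,0,0],
    [0.1,0,0],
    [0,0,0]
  ],
  "rotation": [
    [0,-0.06,-0.05],
    [0,0,0],
    [0,0,0],
    [0,0,0]
  ]
}}

```text
clock: 4.1
position: [0.472, -0.0432, 0.0551]
tool_rot: [2.957, 1.569, -0.054]
force: [0.2, 0.7, 0.1]
grip_width: 0.0853
```

{"method": "arm_command", "body": {
  "delta_pos": [
    [0,0,0],
    [0,0,0],
    [0,0,0],
    [0,0,0],
    [0,0,0],
    [0,0,0],
    [0,0,0],
    [0,0,0]
  ],
  "rotation": [
    [0,0,0],
    [0,0,0],
    [0,0,0],
    [0,0,0],
    [0,0,0],
    [0,0,0],
    [0,0,0],
    [0,0,0]
  ],
  "gripper": 1,
  "grip_force": 30
}}

```text
clock: 4.9
position: [0.4725, -0.0432, 0.0561]
tool_rot: [2.941, 1.567, -0.071]
force: [0.4, 0.3, -1.3]
grip_width: 0.0468
```

```bash
python3 -c "
from h import *
to([.471,-.043,.06],97.5)
to([.461,-.264,.15],97.5)"
```

```text
t 4.9 pos [ 0.4725 -0.0432  0.0561] jaw -82.6 q [ 0.11  0.61 -0.19  2.12  0.26  0.43 -1.72]
TURN [-0.01 -0.03 -0.01] SHIFT [-0.13 -0.01  0.05] tot mm 4
t 4.9 pos [ 0.4725 -0.0432  0.0561] jaw -82.6 q [ 0.11  0.61 -0.19  2.12  0.26  0.43 -1.72]
TURN [-0.01 -0.03 -0.01] SHIFT [-3.13  7.25  1.34] tot mm 240
```

{"method": "arm_command", "body": {
  "delta_pos": [
    [-0.6,0,0],
    [-1,0,0],
    [-1,0,0],
    [-0.6,0.5,0.1],
    [0,1,0.2],
    [0,1,0.2],
    [0,1,0.2],
    [0,1,0.2],
    [0,1,0.2],
    [0,0.9,0.2]
  ],
  "rotation": [
    [0,0,0],
    [0,0,0],
    [0,0,0],
    [0,0,0],
    [0,0,0],
    [0,0,0],
    [0,0,0],
    [0,0,0],
    [0,0,0],
    [0,0,0]
  ]
}}

```text
clock: 5.9
position: [0.4586, -0.2417, 0.1563]
tool_rot: [3.085, 1.567, 0.081]
force: [-0.1, 0.4, -1.1]
grip_width: 0.0466
```

```bash
python3 -c "
from h import *
to([.461,-.264,.054],97.5)"
```

```text
t 5.9 pos [ 0.4586 -0.2417  0.1563] jaw -82.1 q [ 0.56  0.48 -0.24  1.95  0.17  0.72 -1.22]
TURN [ 0.07 -0.03 -0.  ] SHIFT [3.41 0.75 0.02] tot mm 105
```

{"method": "arm_command", "body": {
  "delta_pos": [
    [0,0.7,0],
    [0.8,0,0],
    [0.8,0,0],
    [0.7,0,0],
    [0.4,0,0],
    [0,0,0]
  ],
  "rotation": [
    [0.07,-0.03,0],
    [0,0,0],
    [0,0,0],
    [0,0,0],
    [0,0,0],
    [0,0,0]
  ]
}}

```text
clock: 6.5
position: [0.4601, -0.2692, 0.0728]
tool_rot: [1.85, 1.568, -1.169]
force: [-0.1, 0.8, -1.2]
grip_width: 0.047
```

```bash
python3 -c "
from h import *
to([.461,-.264,.054],97.5)"
```

```text
t 6.5 pos [ 0.4601 -0.2692  0.0728] jaw -82.9 q [ 0.56  0.64 -0.2   1.96  0.22  0.56 -1.23]
TURN [-0.07 -0.01 -0.02] SHIFT [ 0.63 -0.17 -0.05] tot mm 19
```

{"method": "arm_command", "body": {
  "delta_pos": [
    [0.2,-0.17,0],
    [0.2,0,0],
    [0.15,0,0],
    [0,0,0],
    [0,0,0]
  ],
  "rotation": [
    [-0.07,0,0],
    [0,0,0],
    [0,0,0],
    [0,0,0],
    [0,0,0]
  ]
}}

```text
clock: 7.0
position: [0.4608, -0.2638, 0.0573]
tool_rot: [2.238, 1.566, -0.771]
force: [-0.3, 0.1, -1.5]
grip_width: 0.0474
```

```bash
python3 -c "
from h import *
to([.461,-.264,.053],97.5); print(monitor.observe()['force'])"
```

```text
t 7.0 pos [ 0.4608 -0.2638  0.0573] jaw -82.4 q [ 0.54  0.66 -0.19  1.97  0.23  0.52 -1.25]
TURN [ 0.01 -0.03 -0.04] SHIFT [ 0.14  0.01 -0.01] tot mm 4
[-0.25200509  0.14863114 -1.4743259 ]
```

{"method": "arm_command", "body": {
  "delta_pos": [
    [0.1,0,0],
    [0.04,0,0],
    [0,0,0]
  ],
  "rotation": [
    [0,0,0],
    [0,0,0],
    [0,0,0]
  ]
}}

```text
clock: 7.3
position: [0.4611, -0.2641, 0.0533]
tool_rot: [2.284, 1.565, -0.726]
force: [0.6, -0.2, -1.0]
grip_width: 0.0468
```

{"method": "arm_command", "body": {
  "delta_pos": [
    [0,0,0],
    [0,0,0],
    [0,0,0],
    [0,0,0],
    [-0.4,0,0],
    [-0.8,0,0],
    [-1,0,0],
    [-1,0,0],
    [-0.5,0,0]
  ],
  "rotation": [
    [0,0,0],
    [0,0,0],
    [0,0,0],
    [0,0,0],
    [0,0,0],
    [0,0,0],
    [0,0,0],
    [0,0,0],
    [0,0,0]
  ],
  "gripper": -0.5
}}

```text
clock: 8.2
position: [0.4597, -0.2629, 0.1698]
tool_rot: [2.113, 1.568, -0.896]
force: [-0.1, -0.2, 0.5]
grip_width: 0.0637
```

```bash
python3 -c "
from h import *
to([.586,-.028,.16],97.5)"
```

```text
t 8.2 pos [ 0.4597 -0.2629  0.1698] jaw -82.4 q [ 0.59  0.48 -0.24  1.92  0.16  0.76 -1.18]
TURN [ 0.01 -0.02 -0.03] SHIFT [ 0.33 -7.21 -5.2 ] tot mm 267
```

{"method": "arm_command", "body": {
  "delta_pos": [
    [0,-1,-0.72],
    [0,-1,-0.72],
    [0,-1,-0.72],
    [0,-1,-0.72],
    [0,-1,-0.72],
    [0,-1,-0.72],
    [0,-1,-0.72],
    [0,-0.4,-0.3],
    [0,0,0]
  ],
  "rotation": [
    [0,0,0],
    [0,0,0],
    [0,0,0],
    [0,0,0],
    [0,0,0],
    [0,0,0],
    [0,0,0],
    [0,0,0],
    [0,0,0]
  ],
  "gripper": -1
}}

```text
clock: 9.1
position: [0.5951, -0.0144, 0.1817]
tool_rot: [2.583, 1.557, -0.43]
force: [-0.0, -0.7, -0.6]
grip_width: 0.0852
```

```bash
python3 -c "
from h import *
to([.586,-.028,.062],97.5)"
```

```text
t 9.1 pos [ 0.5951 -0.0144  0.1817] jaw -82.7 q [ 0.1   0.55 -0.26  1.74  0.19  0.86 -1.68]
TURN [-0.03 -0.11 -0.07] SHIFT [3.99 0.41 0.36] tot mm 121
```

{"method": "arm_command", "body": {
  "delta_pos": [
    [0,0.4,0.35],
    [0,0,0],
    [0.8,0,0],
    [0.8,0,0],
    [0.7,0,0],
    [0,0,0]
  ],
  "rotation": [
    [0,-0.1,-0.07],
    [0,0,0],
    [0,0,0],
    [0,0,0],
    [0,0,0],
    [0,0,0]
  ]
}}

```text
clock: 9.7
position: [0.5836, -0.037, 0.1135]
tool_rot: [2.212, 1.567, -0.811]
force: [-0.5, -0.1, 0.5]
grip_width: 0.0854
```

```bash
python3 -c "
from h import *
to([.586,-.028,.062],97.5)
im=optics.grab_frame('wrist'); cv2.imwrite('pics/w3.png',im[:,:,::-1]); c=optics.camera_params('wrist')
for k in blobs(im,'yellow',3000): print(cen(k),cv2.boundingRect(k),cast(c,cen(k),.077))"
```

```text
t 9.7 pos [ 0.5836 -0.037   0.1135] jaw -83.2 q [ 0.13  0.63 -0.24  1.81  0.22  0.72 -1.68]
TURN [-0.12 -0.02 -0.03] SHIFT [ 1.72 -0.29 -0.12] tot mm 52
(305.0205057045945, 228.34394079555966) (262, 189, 89, 80) [ 0.5912869 -0.0274363  0.077    ]
```

View pics/w3.png

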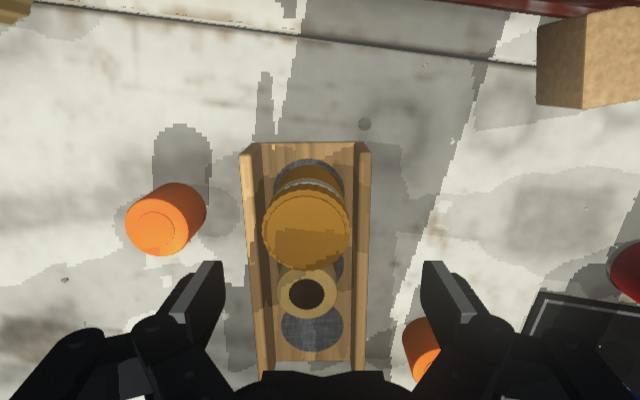

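The yellow lid is at (307,230), off-centre by the 9 mm residual, and blue's place is empty at (312,328). I correct the position and descend.

{"method": "arm_command", "body": {
  "delta_pos": [
    [0,-0.29,-0.12],
    [0,0,0],
    [0.5,0,0],
    [0.5,0,0],
    [0,0,0]
  ],
  "rotation": [
    [-0.12,0,0],
    [0,0,0],
    [0,0,0],
    [0,0,0],
    [0,0,0]
  ]
}}

```text
clock: 10.25
position: [0.589, -0.0282, 0.0873]
tool_rot: [2.715, 1.561, -0.295]
force: [0.4, 0.1, 0.4]
grip_width: 0.0856
```

```bash
python3 -c "
from h import *
to([.587,-.028,.06],97.5)"
```

```text
t 10.25 pos [ 0.589  -0.0282  0.0873] jaw -82.5 q [ 0.11  0.68 -0.23  1.81  0.24  0.67 -1.7 ]
TURN [ 0.   -0.09 -0.04] SHIFT [ 0.91 -0.02  0.07] tot mm 27
```

{"method": "arm_command", "body": {
  "delta_pos": [
    [0.4,0,0.07],
    [0.4,0,0],
    [0,0,0],
    [0,0,0]
  ],
  "rotation": [
    [0,-0.09,-0.04],
    [0,0,0],
    [0,0,0],
    [0,0,0]
  ]
}}

```text
clock: 10.65
position: [0.5865, -0.0286, 0.0606]
tool_rot: [-0.222, 1.568, 3.05]
force: [0.5, -0.4, 1.0]
grip_width: 0.0855
```

{"method": "arm_command", "body": {
  "delta_pos": [
    [0,0,0],
    [0,0,0],
    [0,0,0],
    [0,0,0],
    [0,0,0],
    [0,0,0],
    [0,0,0],
    [0,0,0]
  ],
  "rotation": [
    [0,0,0],
    [0,0,0],
    [0,0,0],
    [0,0,0],
    [0,0,0],
    [0,0,0],
    [0,0,0],
    [0,0,0]
  ],
  "gripper": 1
}}

```text
clock: 11.45
position: [0.587, -0.0286, 0.0618]
tool_rot: [-0.297, 1.57, 2.976]
force: [-0.5, 0.2, -1.6]
grip_width: 0.0472
```

```bash
python3 -c "
from h import *
to([.4565,-.346,.15],97.5)"
```

```text
t 11.45 pos [ 0.587  -0.0286  0.0618] jaw -82.5 q [ 0.1   0.72 -0.22  1.82  0.24  0.64 -1.7 ]
TURN [0.   0.01 0.  ] SHIFT [-2.94  9.92  5.69] tot mm 354
```

{"method": "arm_command", "body": {
  "delta_pos": [
    [-0.6,0,0],
    [-1,0,0],
    [-1,0,0],
    [-1,0,0],
    [0,1,0.57],
    [0,1,0.57],
    [0,1,0.57],
    [0,1,0.57],
    [0,1,0.57],
    [0,1,0.57]
  ],
  "rotation": [
    [0,0,0],
    [0,0,0],
    [0,0,0],
    [0,0,0],
    [0,0,0],
    [0,0,0],
    [0,0,0],
    [0,0,0],
    [0,0,0],
    [0,0,0]
  ]
}}

```text
clock: 12.45
position: [0.5082, -0.2216, 0.1741]
tool_rot: [-1.629, 1.569, 1.653]
force: [1.2, -0.2, -1.8]
grip_width: 0.0469
```

```bash
python3 -c "
from h import *
to([.4565,-.346,.059],97.5)"
```

```text
t 12.45 pos [ 0.5082 -0.2216  0.1741] jaw -82.0 q [ 0.49  0.51 -0.26  1.85  0.17  0.81 -1.28]
TURN [ 0.09 -0.    0.02] SHIFT [3.84 3.89 2.25] tot mm 177
```

{"method": "arm_command", "body": {
  "delta_pos": [
    [0,0.9,0.5],
    [0,0.9,0.5],
    [0,0.9,0.5],
    [0,0.7,0.45],
    [0,0,0],
    [0.6,0,0],
    [0.8,0,0],
    [0.6,0,0],
    [0,0,0]
  ],
  "rotation": [
    [0.09,0,0],
    [0,0,0],
    [0,0,0],
    [0,0,0],
    [0,0,0],
    [0,0,0],
    [0,0,0],
    [0,0,0],
    [0,0,0]
  ]
}}

```text
clock: 13.35
position: [0.4586, -0.3396, 0.1128]
tool_rot: [2.167, 1.57, -0.852]
force: [-0.3, 0.0, -2.6]
grip_width: 0.0469
```

```bash
python3 -c "
from h import *
to([.4565,-.346,.059],97.5)"
```

```text
t 13.35 pos [ 0.4586 -0.3396  0.1128] jaw -83.0 q [ 0.69  0.62 -0.22  1.85  0.19  0.7  -1.09]
TURN [-0.08 -0.   -0.  ] SHIFT [1.79 0.2  0.1 ] tot mm 54
```

{"method": "arm_command", "body": {
  "delta_pos": [
    [0,0.2,0.1],
    [0,0,0],
    [0.5,0,0],
    [0.5,0,0],
    [0.3,0,0],
    [0.2,0,0],
    [0.1,0,0],
    [0,0,0]
  ],
  "rotation": [
    [-0.08,0,0],
    [0,0,0],
    [0,0,0],
    [0,0,0],
    [0,0,0],
    [0,0,0],
    [0,0,0],
    [0,0,0]
  ]
}}

```text
clock: 14.15
position: [0.4576, -0.3462, 0.0631]
tool_rot: [2.484, 1.568, -0.525]
force: [0.0, 0.1, -1.2]
grip_width: 0.047
```

```bash
python3 -c "
from h import *
to([.4565,-.346,.059],97.5)"
```

```text
t 14.15 pos [ 0.4576 -0.3462  0.0631] jaw -82.4 q [ 0.68  0.7  -0.2   1.86  0.22  0.61 -1.09]
TURN [ 0.02 -0.02 -0.02] SHIFT [ 0.14 -0.01  0.03] tot mm 4
```

{"method": "arm_command", "body": {
  "delta_pos": [
    [0.1,0,0],
    [0.04,0,0],
    [0,0,0]
  ],
  "rotation": [
    [0,0,0],
    [0,0,0],
    [0,0,0]
  ]
}}

```text
clock: 14.45
position: [0.4579, -0.3464, 0.0591]
tool_rot: [2.464, 1.567, -0.544]
force: [-0.5, -0.3, -0.4]
grip_width: 0.0471
```

{"method": "arm_command", "body": {
  "delta_pos": [
    [0,0,0],
    [0,0,0],
    [0,0,0],
    [0,0,0],
    [-0.4,0,0],
    [-0.8,0,0],
    [-1,0,0],
    [-1,0,0],
    [-1,0,0],
    [-1,0,0]
  ],
  "rotation": [
    [0,0,0],
    [0,0,0],
    [0,0,0],
    [0,0,0],
    [0,0,0],
    [0,0,0],
    [0,0,0],
    [0,0,0],
    [0,0,0],
    [0,0,0]
  ],
  "gripper": -0.5
}}

```text
clock: 15.45
position: [0.4562, -0.3449, 0.2223]
tool_rot: [-2.302, 1.57, 0.973]
force: [-0.3, -0.6, -0.6]
grip_width: 0.0638
```

```bash
python3 -c "
from h import *
c=optics.camera_params('wrist'); im=optics.grab_frame('wrist'); cv2.imwrite('pics/w4.png',im[:,:,::-1]); np.save('pics/w4.npy',im)
for n,h in (('red',.056),('blue',.066),('yellow',.074)):
  for k in blobs(im,n,300):
    u=cen(k); print(n,u,cv2.boundingRect(k),cast(c,u,h).round(4))
print(c['origin'])
to([.5285,-.0352,.16],7.5)
M=rot(monitor.observe()['tool_rot']);print(M.round(3))"
```

```text
red (271.90410119246627, 46.271313941825476) (242, 14, 60, 65) [ 0.5584 -0.291   0.056 ]
blue (230.41068629455458, 162.71989368227355) (202, 135, 59, 56) [ 0.4618 -0.2655  0.066 ]
yellow (323.77512895580645, 177.8801756587202) (296, 151, 56, 55) [ 0.4613 -0.3458  0.074 ]
[ 0.5378424  -0.33410802  0.35186583]
t 15.5 pos [ 0.4578 -0.3459  0.2273] jaw -82.3 q [ 0.73  0.47 -0.25  1.75  0.14  0.93 -1.02]
TURN [-1.497e+01 -1.000e-02 -6.000e-02] SHIFT [ 2.24  3.69 -9.96] tot mm 326
[[ 0.005  0.133 -0.991]
 [-0.003 -0.991 -0.133]
 [-1.     0.004 -0.005]]
```

View pics/w4.png

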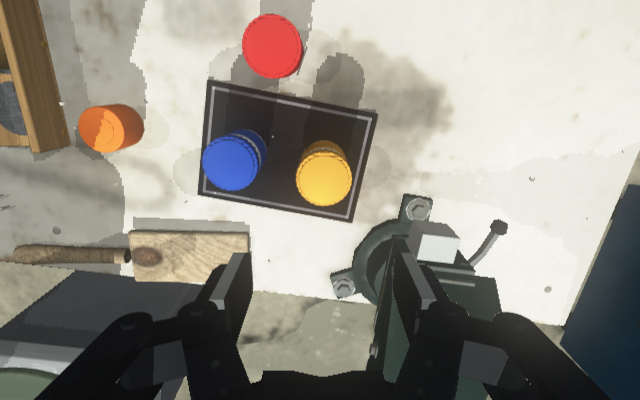

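Both jars stand on the mat: blue at (232,162) and yellow at (324,178). Red is at (272,46). Now I turn the jaws 90° for the mould.

{"method": "arm_command", "body": {
  "delta_pos": [
    [0,0,0],
    [0,0,0],
    [0,0,0],
    [0,0,0],
    [0,0,0],
    [0,0,0],
    [0,0,0],
    [0,0,0],
    [0,0,0],
    [0,0,0]
  ],
  "rotation": [
    [-1,0,0],
    [-1,0,0],
    [-1,0,0],
    [-1,0,0],
    [-1,0,0],
    [-1,0,0],
    [-1,0,0],
    [-1,0,0],
    [-1,0,0],
    [-1,0,0]
  ],
  "gripper": -1
}}

```text
clock: 16.5
position: [0.4579, -0.3461, 0.2384]
tool_rot: [1.197, 1.554, -0.724]
force: [0.1, -0.5, -0.6]
grip_width: 0.0855
```

{"method": "arm_command", "body": {
  "delta_pos": [
    [0,0,0],
    [0,0,0],
    [0,0,0],
    [0,0,0],
    [0,0,0],
    [0,0,0]
  ],
  "rotation": [
    [-1,0,0],
    [-1,0,0],
    [-1,0,0],
    [-1,0,0],
    [-1,0,0],
    [0,0,0]
  ]
}}

```text
clock: 17.1
position: [0.4571, -0.3463, 0.2428]
tool_rot: [0.546, 1.55, -0.827]
force: [0.4, 0.8, -0.2]
grip_width: 0.0853
```

```bash
python3 -c "
from h import *
to([.5285,-.0352,.16],7.5)"
```

```text
t 17.1 pos [ 0.4571 -0.3463  0.2428] jaw 11.4 q [ 1.    0.5  -0.64  1.74  0.35  1.01  0.43]
TURN [ 0.64  0.16 -0.11] SHIFT [ 2.76  3.71 -9.97] tot mm 330
```

{"method": "arm_command", "body": {
  "delta_pos": [
    [0,0,0],
    [0,0.37,-1],
    [0,0.37,-1],
    [0,0.37,-1],
    [0,0.37,-1],
    [0,0.37,-1],
    [0,0.37,-1],
    [0,0.37,-1],
    [0,0.37,-1],
    [0,0.37,-1]
  ],
  "rotation": [
    [0.64,0.16,-0.11],
    [0,0,0],
    [0,0,0],
    [0,0,0],
    [0,0,0],
    [0,0,0],
    [0,0,0],
    [0,0,0],
    [0,0,0],
    [0,0,0]
  ]
}}

```text
clock: 18.1
position: [0.5274, -0.0622, 0.2465]
tool_rot: [0.207, 1.565, -1.282]
force: [1.1, -0.6, 0.9]
grip_width: 0.0856
```

```bash
python3 -c "
from h import *
to([.5285,-.0352,.16],7.5)"
```

```text
t 18.1 pos [ 0.5274 -0.0622  0.2465] jaw 4.7 q [ 0.52  0.44 -0.69  1.82  0.33  1.   -0.23]
TURN [-0.47  0.05 -0.01] SHIFT [ 2.88  0.15 -0.89] tot mm 91
```

{"method": "arm_command", "body": {
  "delta_pos": [
    [0,0.15,-0.8],
    [0.5,0,0],
    [0.8,0,0],
    [0.8,0,0],
    [0.5,0,0],
    [0,0,0]
  ],
  "rotation": [
    [-0.47,0,0],
    [0,0,0],
    [0,0,0],
    [0,0,0],
    [0,0,0],
    [0,0,0]
  ]
}}

```text
clock: 18.7
position: [0.5309, -0.0336, 0.1678]
tool_rot: [0.576, 1.562, -0.876]
force: [-0.0, 0.4, -0.3]
grip_width: 0.0852
```

```bash
python3 - <<'E'
from h import *
to([.5285,-.0352,.026],7.5)
c=optics.camera_params('wrist'); im=optics.grab_frame('wrist'); cv2.imwrite('pics/w5.png',im[:,:,::-1])
E
```

```text
t 18.7 pos [ 0.5309 -0.0336  0.1678] jaw 6.8 q [ 0.42  0.54 -0.65  1.9   0.44  0.84 -0.34]
TURN [-0.12  0.07 -0.04] SHIFT [ 4.73 -0.09  0.04] tot mm 142
```

View pics/w5.png

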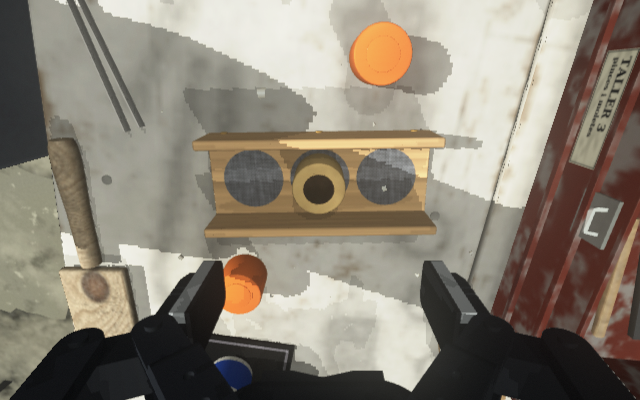

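```bash
python3 - <<'E'
from h import *
to([.5285,-.0345,.026],7.5)
c=optics.camera_params('wrist'); im=cv2.imread('pics/w5.png')[:,:,::-1].copy()
g=cv2.cvtColor(im,cv2.COLOR_RGB2GRAY); m=np.zeros_like(g); m[170:208,300:338]=(g[170:208,300:338]<60)*255
cs,_=cv2.findContours(m,cv2.RETR_EXTERNAL,cv2.CHAIN_APPROX_NONE); k=max(cs,key=cv2.contourArea); print('disc',cen(k),cast(c,cen(k),.045))
for u in((254,178.5),(386,177)): print(cast(c,u,.0065))
E
```

```text
t 18.75 pos [ 0.5313 -0.0335  0.1687] jaw 6.8 q [ 0.42  0.54 -0.65  1.9   0.44  0.84 -0.34]
TURN [-0.12  0.07 -0.05] SHIFT [ 4.76 -0.1   0.02] tot mm 143
disc (318.1131147540984, 189.2109289617486) [ 0.52986835 -0.03347262  0.045     ]
[ 0.47368365 -0.04263943  0.0065    ]
[ 0.58927496 -0.02757419  0.0065    ]
```

{"method": "arm_command", "body": {
  "delta_pos": [
    [0,-0.06,0.03],
    [0.8,0,0],
    [0.9,0,0],
    [0.9,0,0],
    [0.7,0,0],
    [0,0,0]
  ],
  "rotation": [
    [-0.12,0.07,-0.05],
    [0,0,0],
    [0,0,0],
    [0,0,0],
    [0,0,0],
    [0,0,0]
  ]
}}

```text
clock: 19.35
position: [0.5331, -0.0376, 0.073]
tool_rot: [1.352, 1.563, -0.094]
force: [-0.4, 0.4, 1.3]
grip_width: 0.0853
```

```bash
python3 -c "
from h import *
to([.5295,-.0345,.027],7.5)"
```

```text
t 19.35 pos [ 0.5331 -0.0376  0.073 ] jaw 7.1 q [ 0.36  0.68 -0.55  1.95  0.57  0.66 -0.43]
TURN [-0.06  0.02 -0.08] SHIFT [ 1.53 -0.11 -0.12] tot mm 46
```

{"method": "arm_command", "body": {
  "delta_pos": [
    [0,-0.11,-0.12],
    [0,0,0],
    [0.4,0,0],
    [0.4,0,0],
    [0.4,0,0],
    [0,0,0]
  ],
  "rotation": [
    [-0.06,0.02,-0.08],
    [0,0,0],
    [0,0,0],
    [0,0,0],
    [0,0,0],
    [0,0,0]
  ]
}}

```text
clock: 19.95
position: [0.5314, -0.0351, 0.0386]
tool_rot: [1.368, 1.567, -0.073]
force: [-0.4, 1.0, 0.6]
grip_width: 0.0856
```

```bash
python3 -c "
from h import *
to([.5295,-.0345,.027],7.5)"
```

```text
t 19.95 pos [ 0.5314 -0.0351  0.0386] jaw 7.4 q [ 0.32  0.74 -0.51  1.96  0.62  0.6  -0.47]
TURN [-0.01  0.01 -0.04] SHIFT [ 0.39 -0.06 -0.03] tot mm 12
```

{"method": "arm_command", "body": {
  "delta_pos": [
    [0.3,-0.05,-0.02],
    [0.05,0,0],
    [0,0,0]
  ],
  "rotation": [
    [0,0,-0.04],
    [0,0,0],
    [0,0,0]
  ]
}}

```text
clock: 20.25
position: [0.5295, -0.0344, 0.0266]
tool_rot: [-1.192, 1.569, -2.632]
force: [0.7, -1.4, -0.3]
grip_width: 0.0854
```

{"method": "arm_command", "body": {
  "delta_pos": [
    [0,0,0],
    [0,0,0],
    [0,0,0],
    [0,0,0],
    [0,0,0],
    [0,0,0],
    [0,0,0],
    [0,0,0]
  ],
  "rotation": [
    [0,0,0],
    [0,0,0],
    [0,0,0],
    [0,0,0],
    [0,0,0],
    [0,0,0],
    [0,0,0],
    [0,0,0]
  ],
  "gripper": 1,
  "grip_force": 40
}}

```text
clock: 21.05
position: [0.5298, -0.0346, 0.0275]
tool_rot: [-0.507, 1.57, -1.948]
force: [0.4, 0.1, -2.3]
grip_width: 0.0413
```

```bash
python3 -c "
from h import *
to([.580,.284,.15],7.5)"
```

```text
t 21.05 pos [ 0.5298 -0.0346  0.0275] jaw 7.4 q [ 0.31  0.76 -0.49  1.96  0.64  0.58 -0.49]
TURN [-0.01  0.01  0.  ] SHIFT [ -4.08   3.05 -10.31] tot mm 345
```

{"method": "arm_command", "body": {
  "delta_pos": [
    [-0.6,0,0],
    [-1,0,0],
    [-1,0,0],
    [-1,0,0],
    [-0.5,0,-0.3],
    [0,0.3,-1],
    [0,0.3,-1],
    [0,0.3,-1],
    [0,0.3,-1],
    [0,0.3,-1]
  ],
  "rotation": [
    [0,0,0],
    [0,0,0],
    [0,0,0],
    [0,0,0],
    [0,0,0],
    [0,0,0],
    [0,0,0],
    [0,0,0],
    [0,0,0],
    [0,0,0]
  ]
}}

```text
clock: 22.05
position: [0.5526, 0.1324, 0.1522]
tool_rot: [-1.09, 1.566, -2.538]
force: [0.9, 0.5, -1.9]
grip_width: 0.0411
```

```bash
python3 -c "
from h import *
to([.580,.284,.15],7.5)
c=optics.camera_params('wrist'); im=optics.grab_frame('wrist'); cv2.imwrite('pics/w6.png',im[:,:,::-1]); np.save('pics/w6c.npy',c,allow_pickle=True)"
```

```text
t 22.05 pos [0.5526 0.1324 0.1522] jaw 7.0 q [ 0.11  0.62 -0.63  1.81  0.47  0.87 -0.63]
TURN [-0.08  0.02  0.04] SHIFT [ 0.07  1.57 -4.89] tot mm 154
```

View pics/w6.png

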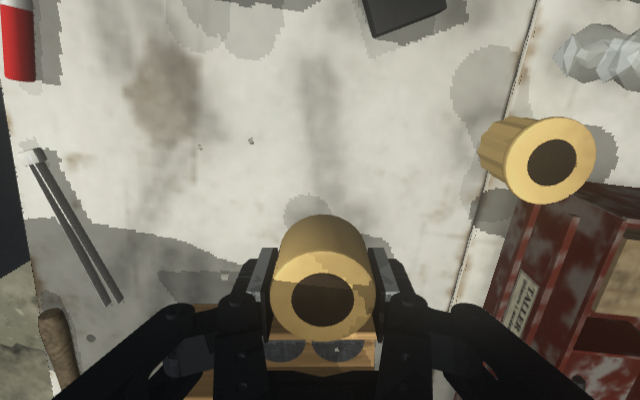

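The mould is held between the pads (disc at 323,299). The block edge shows at the top (405,15), and the larger brass look-alike at (545,160) is clear of the path.

{"method": "arm_command", "body": {
  "delta_pos": [
    [0,0.3,-0.9],
    [0,0.3,-0.9],
    [0,0,0]
  ],
  "rotation": [
    [-0.08,0,0],
    [0,0,0],
    [0,0,0]
  ]
}}

```text
clock: 22.4
position: [0.5618, 0.2002, 0.1507]
tool_rot: [-1.995, 1.565, 2.857]
force: [-0.5, -0.1, -2.9]
grip_width: 0.041
```

```bash
python3 - <<'E'
from h import *
to([.580,.284,.15],7.5)
c=optics.camera_params('wrist'); im=optics.grab_frame('wrist'); cv2.imwrite('pics/w7.png',im[:,:,::-1])
g=cv2.cvtColor(im,cv2.COLOR_RGB2GRAY); m=np.zeros_like(g); m[:200,200:560]=(g[:200,200:560]<70)*255
cs,_=cv2.findContours(m,cv2.RETR_EXTERNAL,cv2.CHAIN_APPROX_NONE); k=max(cs,key=cv2.contourArea)
h=cv2.approxPolyDP(cv2.convexHull(k),5,True)[:,0]; print(h.tolist(),[cast(c,p,.022)[:2].round(4).tolist() for p in h],c['origin'])
E
```

```text
t 22.4 pos [0.5618 0.2002 0.1507] jaw 8.0 q [-0.01  0.66 -0.63  1.73  0.48  0.91 -0.7 ]
TURN [ 0.08 -0.02  0.05] SHIFT [ 0.02  0.96 -2.69] tot mm 86
[[389, 13], [413, 110], [348, 127], [323, 45], [334, 32]] [[0.5894, 0.3298], [0.6196, 0.2697], [0.5745, 0.2509], [0.5481, 0.3039], [0.5544, 0.3131]] [0.55253481 0.2803297  0.28045621]
```

View pics/w7.png

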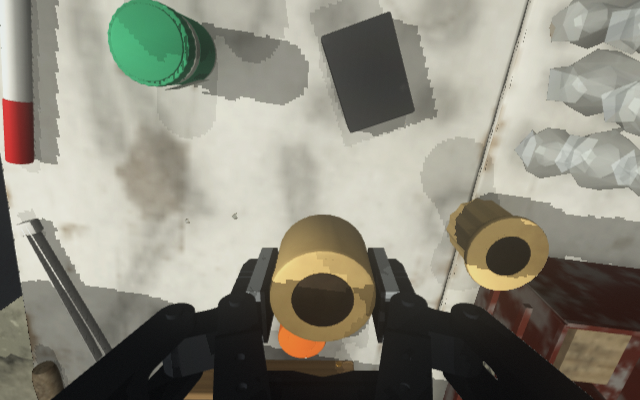

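```bash
python3 -c "
from h import *
to([.581,.288,.0445],7.5)"
```

```text
t 22.45 pos [0.5617 0.1982 0.1505] jaw 7.9 q [-0.01  0.66 -0.63  1.74  0.48  0.91 -0.7 ]
TURN [ 0.07 -0.01  0.06] SHIFT [ 3.53  1.03 -2.88] tot mm 140
```

{"method": "arm_command", "body": {
  "delta_pos": [
    [0,0.35,-0.95],
    [0,0.35,-0.95],
    [0,0.33,-0.95],
    [0,0,0],
    [0.6,0,0],
    [0.8,0,0],
    [0.5,0,0],
    [0,0,0]
  ],
  "rotation": [
    [0.07,0,0.06],
    [0,0,0],
    [0,0,0],
    [0,0,0],
    [0,0,0],
    [0,0,0],
    [0,0,0],
    [0,0,0]
  ]
}}

```text
clock: 23.25
position: [0.5803, 0.2823, 0.0879]
tool_rot: [-0.518, 1.565, -1.963]
force: [-0.0, 0.3, -2.1]
grip_width: 0.0408
```

```bash
python3 -c "
from h import *
to([.581,.288,.0445],7.5)"
```

```text
t 23.25 pos [0.5803 0.2823 0.0879] jaw 7.2 q [-0.18  0.8  -0.58  1.63  0.54  0.88 -0.85]
TURN [-0.06  0.05  0.03] SHIFT [ 1.45  0.05 -0.19] tot mm 44
```

{"method": "arm_command", "body": {
  "delta_pos": [
    [0,0.05,-0.19],
    [0,0,0],
    [0.4,0,0],
    [0.4,0,0],
    [0.3,0,0],
    [0,0,0]
  ],
  "rotation": [
    [-0.06,0.05,0.03],
    [0,0,0],
    [0,0,0],
    [0,0,0],
    [0,0,0],
    [0,0,0]
  ]
}}

```text
clock: 23.85
position: [0.5823, 0.2879, 0.0543]
tool_rot: [1.766, 1.568, 0.325]
force: [1.3, -0.5, -1.5]
grip_width: 0.0409
```

```bash
python3 -c "
from h import *
to([.581,.288,.0435],7.5)"
```

```text
t 23.85 pos [0.5823 0.2879 0.0543] jaw 7.5 q [-0.2   0.85 -0.55  1.63  0.57  0.82 -0.87]
TURN [-0.   -0.   -0.03] SHIFT [ 0.36 -0.04 -0.01] tot mm 11
```

{"method": "arm_command", "body": {
  "delta_pos": [
    [0.2,-0.04,0],
    [0.1,0,0],
    [0.04,0,0],
    [0,0,0]
  ],
  "rotation": [
    [0,0,0],
    [0,0,0],
    [0,0,0],
    [0,0,0]
  ]
}}

```text
clock: 24.25
position: [0.5811, 0.288, 0.0434]
tool_rot: [1.799, 1.568, 0.359]
force: [-0.0, -0.3, -1.1]
grip_width: 0.0409
```

```bash
python3 -c "
from h import *
to([.581,.288,.0435],7.5);print(monitor.observe()['force'])"
```

```text
t 24.25 pos [0.5811 0.288  0.0434] jaw 7.5 q [-0.2   0.86 -0.55  1.64  0.58  0.8  -0.88]
TURN [-0.   -0.01 -0.03] SHIFT [-0. -0.  0.] tot mm 0
[-0.04404692 -0.2943875  -1.10360065]
```

{"method": "arm_command", "body": {
  "delta_pos": [
    [0,0,0],
    [0,0,0],
    [0,0,0],
    [0,0,0],
    [0,0,0],
    [-0.4,0,0],
    [-0.8,0,0],
    [-1,0,0],
    [-1,0,0],
    [-1,0,0]
  ],
  "rotation": [
    [0,0,0],
    [0,0,0],
    [0,0,0],
    [0,0,0],
    [0,0,0],
    [0,0,0],
    [0,0,0],
    [0,0,0],
    [0,0,0],
    [0,0,0]
  ],
  "gripper": -0.6
}}

```text
clock: 25.25
position: [0.5793, 0.2876, 0.174]
tool_rot: [-1.546, 1.57, -2.985]
force: [-0.4, 0.4, 0.9]
grip_width: 0.068
```

{"method": "arm_command", "body": {
  "delta_pos": [
    [0,-0.3,1],
    [0,-0.3,1],
    [0,0,0]
  ],
  "rotation": [
    [0,0,0],
    [0,0,0],
    [0,0,0]
  ]
}}

```text
clock: 25.55
position: [0.5704, 0.226, 0.1817]
tool_rot: [1.906, 1.563, 0.468]
force: [1.2, -0.4, 0.5]
grip_width: 0.0682
```

```bash
python3 - <<'E'
from h import *
to([.5565,-.2895,.16],7.5)
c=optics.camera_params('wrist'); im=optics.grab_frame('wrist'); cv2.imwrite('pics/w8.png',im[:,:,::-1])
E
```

```text
t 25.55 pos [0.5704 0.226  0.1817] jaw 7.7 q [-0.04  0.64 -0.65  1.67  0.45  0.97 -0.72]
TURN [ 0.03 -0.02 -0.07] SHIFT [ 0.72 -2.7  16.98] tot mm 516
```

View pics/w8.png

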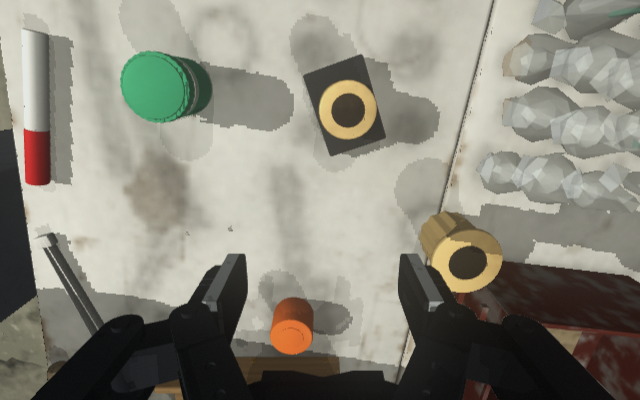

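The mould stands upright and centred on the block (disc at 348,110; block centre near 345,105). Now the red jar.

{"method": "arm_command", "body": {
  "delta_pos": [
    [0,-0.16,1],
    [0,-0.16,1],
    [0,-0.16,1],
    [0,-0.16,1],
    [0,-0.16,1],
    [0,-0.16,1],
    [0,-0.16,1],
    [0,-0.16,1],
    [0,-0.16,1],
    [0,-0.16,1]
  ],
  "rotation": [
    [0,0,0],
    [0,0,0],
    [0,0,0],
    [0,0,0],
    [0,0,0],
    [0,0,0],
    [0,0,0],
    [0,0,0],
    [0,0,0],
    [0,0,0]
  ],
  "gripper": -1
}}

```text
clock: 26.6
position: [0.5664, -0.0719, 0.1848]
tool_rot: [2.227, 1.553, 0.808]
force: [0.2, 0.5, -0.2]
grip_width: 0.0852
```

```bash
python3 -c "
from h import *
to([.5565,-.2895,.16],7.5)"
```

```text
t 26.6 pos [ 0.5664 -0.0719  0.1848] jaw 8.7 q [ 0.5   0.58 -0.66  1.79  0.42  0.91 -0.19]
TURN [ 0.2  -0.11 -0.14] SHIFT [ 0.83 -1.27  7.15] tot mm 219
```

{"method": "arm_command", "body": {
  "delta_pos": [
    [0,0,0],
    [0,-0.17,1],
    [0,-0.17,1],
    [0,-0.17,1],
    [0,-0.17,1],
    [0,-0.17,1],
    [0,-0.17,1],
    [0,-0.1,0.7],
    [0,0,0]
  ],
  "rotation": [
    [0.2,-0.11,-0.14],
    [0,0,0],
    [0,0,0],
    [0,0,0],
    [0,0,0],
    [0,0,0],
    [0,0,0],
    [0,0,0],
    [0,0,0]
  ]
}}

```text
clock: 27.5
position: [0.5644, -0.2773, 0.1889]
tool_rot: [1.779, 1.568, 0.342]
force: [-0.7, 1.1, -0.4]
grip_width: 0.0854
```

```bash
python3 -c "
from h import *
c=optics.camera_params('wrist'); im=optics.grab_frame('wrist'); cv2.imwrite('pics/w9.png',im[:,:,::-1])
for k in blobs(im,'red',300): print(cen(k),cv2.boundingRect(k),cast(c,cen(k),.056),c['origin'])
to([.5565,-.2895,.03],7.5)"
```

```text
(310.30537594679475, 196.88546092739702) (283, 162, 57, 66) [ 0.55733306 -0.28648144  0.056     ] [ 0.5545628  -0.19695085  0.31844631]
t 27.55 pos [ 0.5647 -0.2754  0.1889] jaw 7.8 q [ 0.77  0.65 -0.62  1.62  0.43  1.    0.14]
TURN [ 0.04 -0.01 -0.03] SHIFT [ 5.3  -0.33  0.43] tot mm 160
```

{"method": "arm_command", "body": {
  "delta_pos": [
    [0,-0.33,0.43],
    [0,0,0],
    [0.8,0,0],
    [0.9,0,0],
    [0.9,0,0],
    [0.6,0,0],
    [0,0,0]
  ],
  "rotation": [
    [0.04,0,0],
    [0,0,0],
    [0,0,0],
    [0,0,0],
    [0,0,0],
    [0,0,0],
    [0,0,0]
  ]
}}

```text
clock: 28.25
position: [0.5599, -0.2828, 0.0926]
tool_rot: [1.849, 1.564, 0.417]
force: [-1.6, 0.1, -0.3]
grip_width: 0.0854
```

```bash
python3 -c "
from h import *
to([.557,-.2895,.034],7.5)
im=optics.grab_frame('wrist'); cv2.imwrite('pics/w10.png',im[:,:,::-1])"
```

```text
t 28.25 pos [ 0.5599 -0.2828  0.0926] jaw 7.9 q [ 0.75  0.77 -0.56  1.69  0.52  0.83  0.09]
TURN [ 0.07 -0.02 -0.06] SHIFT [ 1.95 -0.12  0.21] tot mm 59
```

View pics/w10.png

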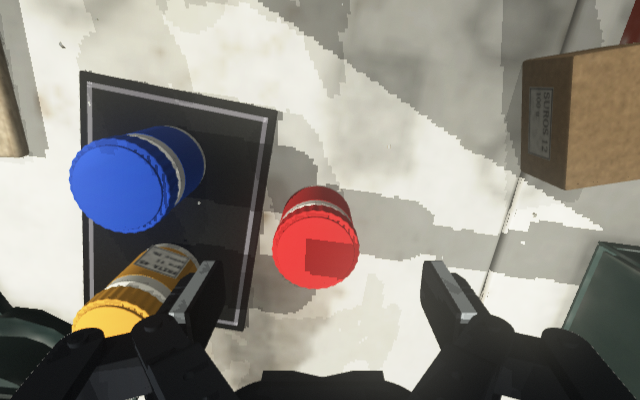

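The red lid is at (317,250) between the fingers at (205,290) and (440,290), with blue and yellow clear on the mat. I narrow the jaws slightly and go down.

{"method": "arm_command", "body": {
  "delta_pos": [
    [0,-0.12,0.21],
    [0,0,0],
    [0.5,0,0],
    [0.5,0,0],
    [0.4,0,0],
    [0,0,0]
  ],
  "rotation": [
    [0.07,-0.02,-0.06],
    [0,0,0],
    [0,0,0],
    [0,0,0],
    [0,0,0],
    [0,0,0]
  ],
  "gripper": -0.75
}}

```text
clock: 28.9
position: [0.5594, -0.2906, 0.0526]
tool_rot: [0.93, 1.564, -0.51]
force: [-0.7, -0.1, 0.2]
grip_width: 0.0747
```

```bash
python3 -c "
from h import *
to([.557,-.2895,.034],7.5)"
```

```text
t 28.9 pos [ 0.5594 -0.2906  0.0526] jaw 7.5 q [ 0.73  0.82 -0.53  1.69  0.56  0.77  0.06]
TURN [-0.    0.04 -0.05] SHIFT [ 0.62 -0.07 -0.05] tot mm 19
```

{"method": "arm_command", "body": {
  "delta_pos": [
    [0.3,-0.07,-0.05],
    [0.25,0,0],
    [0,0,0],
    [0,0,0]
  ],
  "rotation": [
    [0,0.04,-0.05],
    [0,0,0],
    [0,0,0],
    [0,0,0]
  ]
}}

```text
clock: 29.3
position: [0.5569, -0.289, 0.0342]
tool_rot: [-2.458, 1.569, 2.386]
force: [0.1, -0.6, 1.1]
grip_width: 0.0747
```

{"method": "arm_command", "body": {
  "delta_pos": [
    [0,0,0],
    [0,0,0],
    [0,0,0],
    [0,0,0],
    [0,0,0],
    [0,0,0],
    [0,0,0],
    [0,0,0]
  ],
  "rotation": [
    [0,0,0],
    [0,0,0],
    [0,0,0],
    [0,0,0],
    [0,0,0],
    [0,0,0],
    [0,0,0],
    [0,0,0]
  ],
  "gripper": 1,
  "grip_force": 30
}}

```text
clock: 30.1
position: [0.5573, -0.2893, 0.0353]
tool_rot: [-3.052, 1.57, 1.791]
force: [-0.7, -0.6, -0.9]
grip_width: 0.0465
```

```bash
python3 -c "
from h import *
to([.5298,-.0355,.16],7.5)"
```

```text
t 30.1 pos [ 0.5573 -0.2893  0.0353] jaw 7.5 q [ 0.72  0.85 -0.52  1.7   0.57  0.75  0.05]
TURN [-0.   -0.01  0.  ] SHIFT [-4.16  0.19 -8.51] tot mm 284
```

{"method": "arm_command", "body": {
  "delta_pos": [
    [-0.6,0,0],
    [-1,0,0],
    [-1,0,0],
    [-1,0,0],
    [-0.3,0,-0.4],
    [0,0,-1],
    [0,0,-1],
    [0,0,-1],
    [0,0,-1],
    [0,0,-1]
  ],
  "rotation": [
    [0,0,0],
    [0,0,0],
    [0,0,0],
    [0,0,0],
    [0,0,0],
    [0,0,0],
    [0,0,0],
    [0,0,0],
    [0,0,0],
    [0,0,0]
  ]
}}

```text
clock: 31.1
position: [0.5343, -0.1243, 0.1646]
tool_rot: [1.032, 1.568, -0.413]
force: [1.0, 0.2, -1.8]
grip_width: 0.0471
```

```bash
python3 -c "
from h import *
to([.5298,-.0355,.0415],7.5)"
```

```text
t 31.1 pos [ 0.5343 -0.1243  0.1646] jaw 7.2 q [ 0.58  0.57 -0.64  1.86  0.44  0.85 -0.15]
TURN [-0.04  0.01 -0.02] SHIFT [ 4.1   0.24 -2.96] tot mm 152
```

{"method": "arm_command", "body": {
  "delta_pos": [
    [0,0.1,-0.95],
    [0,0.1,-0.95],
    [0,0.05,-0.95],
    [0,0,0],
    [0.7,0,0],
    [0.8,0,0],
    [0.4,0,0],
    [0,0,0]
  ],
  "rotation": [
    [-0.04,0,0],
    [0,0,0],
    [0,0,0],
    [0,0,0],
    [0,0,0],
    [0,0,0],
    [0,0,0],
    [0,0,0]
  ]
}}

```text
clock: 31.9
position: [0.5277, -0.0272, 0.1103]
tool_rot: [1.219, 1.565, -0.211]
force: [-0.1, -0.6, -1.2]
grip_width: 0.0466
```

```bash
python3 -c "
from h import *
to([.5298,-.0355,.0415],7.5)"
```

```text
t 31.9 pos [ 0.5277 -0.0272  0.1103] jaw 8.1 q [ 0.37  0.62 -0.6   1.95  0.52  0.72 -0.39]
TURN [ 0.1   0.02 -0.05] SHIFT [2.29 0.03 0.28] tot mm 69
```

{"method": "arm_command", "body": {
  "delta_pos": [
    [0,0.03,0.28],
    [0,0,0],
    [0.4,0,0],
    [0.3,0,0],
    [0,0,0]
  ],
  "rotation": [
    [0.1,0.02,-0.05],
    [0,0,0],
    [0,0,0],
    [0,0,0],
    [0,0,0]
  ]
}}

```text
clock: 32.4
position: [0.531, -0.0371, 0.0902]
tool_rot: [1.347, 1.569, -0.096]
force: [0.1, 0.3, -1.1]
grip_width: 0.0469
```

```bash
python3 -c "
from h import *
to([.5298,-.0355,.0415],7.5)"
```

```text
t 32.4 pos [ 0.531  -0.0371  0.0902] jaw 7.3 q [ 0.37  0.66 -0.57  1.94  0.54  0.69 -0.4 ]
TURN [-0.03  0.   -0.02] SHIFT [ 1.62 -0.03 -0.06] tot mm 49
```

{"method": "arm_command", "body": {
  "delta_pos": [
    [0,-0.03,-0.06],
    [0.4,0,0],
    [0.4,0,0],
    [0.4,0,0],
    [0.2,0,0],
    [0.1,0,0],
    [0,0,0]
  ],
  "rotation": [
    [-0.03,0,0],
    [0,0,0],
    [0,0,0],
    [0,0,0],
    [0,0,0],
    [0,0,0],
    [0,0,0]
  ]
}}

```text
clock: 33.1
position: [0.5296, -0.0347, 0.0408]
tool_rot: [1.199, 1.569, -0.24]
force: [-2.9, -2.1, 16.9]
grip_width: 0.0466
```

```bash
python3 -c "
from h import *
to([.5298,-.0355,.0415],7.5);print(monitor.observe()['force'])"
```

```text
t 33.1 pos [ 0.5296 -0.0347  0.0408] jaw 7.6 q [ 0.32  0.73 -0.51  1.96  0.62  0.6  -0.47]
TURN [ 0.01  0.01 -0.01] SHIFT [-0.02  0.    0.03] tot mm 1
[-2.86596722 -2.12212024 16.87787159]
```

{"method": "arm_command", "body": {
  "delta_pos": [
    [-0.03,0,0],
    [0,0,0]
  ],
  "rotation": [
    [0,0,0],
    [0,0,0]
  ]
}}

```text
clock: 33.3
position: [0.5298, -0.0346, 0.0416]
tool_rot: [1.178, 1.569, -0.26]
force: [0.7, -0.0, -1.9]
grip_width: 0.047
```

{"method": "arm_command", "body": {
  "delta_pos": [
    [0,0,0],
    [0,0,0],
    [0,0,0],
    [0,0,0],
    [-0.4,0,0],
    [-0.8,0,0],
    [-1,0,0],
    [-1,0,0],
    [-1,0,0],
    [-1,0,0]
  ],
  "rotation": [
    [0,0,0],
    [0,0,0],
    [0,0,0],
    [0,0,0],
    [0,0,0],
    [0,0,0],
    [0,0,0],
    [0,0,0],
    [0,0,0],
    [0,0,0]
  ],
  "gripper": -0.5
}}

```text
clock: 34.3
position: [0.5274, -0.0337, 0.204]
tool_rot: [-1.947, 1.567, 2.9]
force: [0.6, -0.2, -0.1]
grip_width: 0.0638
```

{"method": "arm_command", "body": {
  "delta_pos": [
    [0,0,0],
    [0,0,0],
    [0,0,0],
    [0,0,0],
    [0,0,0],
    [0,0,0],
    [0,0,0],
    [0,0,0],
    [0,0,0],
    [0,0,0]
  ],
  "rotation": [
    [1,0,0],
    [1,0,0],
    [1,0,0],
    [1,0,0],
    [1,0,0],
    [1,0,0],
    [1,0,0],
    [1,0,0],
    [1,0,0],
    [1,0,0]
  ]
}}

```text
clock: 35.3
position: [0.5278, -0.0322, 0.2183]
tool_rot: [2.804, 1.562, 0.283]
force: [1.2, 1.0, -0.3]
grip_width: 0.0641
```

{"method": "arm_command", "body": {
  "delta_pos": [
    [0,0,0],
    [0,0,0],
    [0,0,0],
    [0,0,0],
    [0,0,0]
  ],
  "rotation": [
    [1,0,0],
    [1,0,0],
    [1,0,0],
    [1,0,0],
    [0,0,0]
  ]
}}

```text
clock: 35.8
position: [0.5271, -0.0307, 0.2228]
tool_rot: [-2.912, 1.559, 0.413]
force: [0.2, -0.3, 1.5]
grip_width: 0.0635
```

```bash
python3 -c "
from h import *
to([.457,-.3465,.2],97.5)
c=optics.camera_params('top'); im=optics.grab_frame('top'); cv2.imwrite('pics/t2.png',im[:,:,::-1]); 
for n,h in (('red',.062),('blue',.066),('yellow',.074),('green',.063)):
  for k in blobs(im,n,100):
    u=cen(k); print(n,u,cv2.boundingRect(k),cast(c,u,h).round(4))"
```

```text
t 35.8 pos [ 0.5271 -0.0307  0.2228] jaw -79.5 q [ 0.21  0.41 -0.34  1.87  0.17  0.88 -1.6 ]
TURN [ 0.5  -0.11  0.03] SHIFT [ 0.76 10.13  3.69] tot mm 324
red (221.21505376344084, 279.9381720430107) (211, 276, 21, 9) [0.3234 0.2002 0.062 ]
blue (430.881769641495, 225.0266971777269) (418, 214, 26, 23) [ 0.4572 -0.2612  0.066 ]
yellow (469.7649880095923, 226.32038369304556) (459, 216, 22, 22) [ 0.4566 -0.3448  0.074 ]
green (185.92191707054388, 223.7743672590199) (176, 214, 21, 20) [0.4451 0.2835 0.063 ]
```

{"method": "arm_command", "body": {
  "delta_pos": [
    [0,0,0],
    [0,1,0.37],
    [0,1,0.37],
    [0,1,0.37],
    [0,1,0.37],
    [0,1,0.37],
    [0,1,0.37],
    [0,1,0.37],
    [0,1,0.37],
    [0,1,0.37]
  ],
  "rotation": [
    [0.5,-0.11,0.03],
    [0,0,0],
    [0,0,0],
    [0,0,0],
    [0,0,0],
    [0,0,0],
    [0,0,0],
    [0,0,0],
    [0,0,0],
    [0,0,0]
  ]
}}

```text
clock: 36.85
position: [0.469, -0.3171, 0.2264]
tool_rot: [-2.502, 1.565, 0.821]
force: [0.4, -0.7, 0.2]
grip_width: 0.0638
```

```bash
python3 -c "
from h import *
to([.458,-.346,.12],97.5)"
```

```text
t 36.85 pos [ 0.469  -0.3171  0.2264] jaw -79.6 q [ 0.68  0.46 -0.26  1.77  0.13  0.93 -1.02]
TURN [ 0.49 -0.04  0.03] SHIFT [3.55 0.91 0.49] tot mm 111
```

{"method": "arm_command", "body": {
  "delta_pos": [
    [0,0,0],
    [0,0.9,0.5],
    [0.8,0,0],
    [0.9,0,0],
    [0.9,0,0],
    [0.5,0,0],
    [0,0,0]
  ],
  "rotation": [
    [0.5,-0.04,0.03],
    [0,0,0],
    [0,0,0],
    [0,0,0],
    [0,0,0],
    [0,0,0],
    [0,0,0]
  ]
}}

```text
clock: 37.55
position: [0.4553, -0.3525, 0.133]
tool_rot: [3.011, 1.568, 0.016]
force: [0.2, 0.2, 0.6]
grip_width: 0.0644
```

```bash
python3 -c "
from h import *
to([.458,-.3463,.059],97.5)"
```

```text
t 37.55 pos [ 0.4553 -0.3525  0.133 ] jaw -81.6 q [ 0.71  0.59 -0.22  1.82  0.18  0.74 -1.02]
TURN [ 0.15 -0.03 -0.  ] SHIFT [ 2.47 -0.2  -0.11] tot mm 74
```

{"method": "arm_command", "body": {
  "delta_pos": [
    [0,-0.2,-0.11],
    [0,0,0],
    [0.5,0,0],
    [0.5,0,0],
    [0,0,0]
  ],
  "rotation": [
    [0.15,-0.03,0],
    [0,0,0],
    [0,0,0],
    [0,0,0],
    [0,0,0]
  ]
}}

```text
clock: 38.05
position: [0.4595, -0.3459, 0.1047]
tool_rot: [2.508, 1.566, -0.499]
force: [-0.3, -0.9, -0.6]
grip_width: 0.064
```

```bash
python3 -c "
from h import *
to([.458,-.3463,.059],97.5)"
```

```text
t 38.05 pos [ 0.4595 -0.3459  0.1047] jaw -82.3 q [ 0.69  0.63 -0.2   1.84  0.19  0.68 -1.06]
TURN [ 0.04 -0.03 -0.02] SHIFT [1.52 0.01 0.05] tot mm 46
```

{"method": "arm_command", "body": {
  "delta_pos": [
    [0.3,0,0.05],
    [0.4,0,0],
    [0.4,0,0],
    [0.3,0,0],
    [0,0,0],
    [0,0,0]
  ],
  "rotation": [
    [0.04,-0.03,-0.02],
    [0,0,0],
    [0,0,0],
    [0,0,0],
    [0,0,0],
    [0,0,0]
  ]
}}

```text
clock: 38.65
position: [0.4577, -0.346, 0.0582]
tool_rot: [-0.587, 1.57, 2.685]
force: [0.0, 0.3, 0.5]
grip_width: 0.0639
```

```bash
python3 -c "
from h import *
to([.458,-.3463,.059],97.5)"
```

```text
t 38.65 pos [ 0.4577 -0.346   0.0582] jaw -82.5 q [ 0.67  0.7  -0.18  1.86  0.21  0.6  -1.08]
TURN [-0.01  0.01  0.01] SHIFT [-0.03  0.01 -0.01] tot mm 1
```

{"method": "arm_command", "body": {
  "delta_pos": [
    [0,0,0],
    [0,0,0],
    [0,0,0],
    [0,0,0],
    [0,0,0],
    [0,0,0]
  ],
  "rotation": [
    [0,0,0],
    [0,0,0],
    [0,0,0],
    [0,0,0],
    [0,0,0],
    [0,0,0]
  ],
  "gripper": 1
}}

```text
clock: 39.25
position: [0.4581, -0.3464, 0.0595]
tool_rot: [2.105, 1.57, -0.907]
force: [0.9, 0.2, -1.5]
grip_width: 0.0471
```

{"method": "arm_command", "body": {
  "delta_pos": [
    [-0.6,0,0],
    [-1,0,0],
    [-1,0,0],
    [-1,0,0],
    [-0.3,-0.5,-0.25],
    [0,-1,-0.5],
    [0,-1,-0.5],
    [0,-1,-0.5],
    [0,-1,-0.5],
    [0,-1,-0.5]
  ],
  "rotation": [
    [0,0,0],
    [0,0,0],
    [0,0,0],
    [0,0,0],
    [0,0,0],
    [0,0,0],
    [0,0,0],
    [0,0,0],
    [0,0,0],
    [0,0,0]
  ]
}}

```text
clock: 40.25
position: [0.5182, -0.1673, 0.1791]
tool_rot: [0.018, 1.569, -3.0]
force: [0.5, 0.1, -1.3]
grip_width: 0.047
```

```bash
python3 -c "
from h import *
to([.587,-.0286,.16],97.5)"
```

```text
t 40.25 pos [ 0.5182 -0.1673  0.1791] jaw -82.9 q [ 0.39  0.49 -0.25  1.87  0.16  0.81 -1.39]
TURN [-0.07  0.02 -0.  ] SHIFT [ 0.64 -4.29 -2.88] tot mm 156
```

{"method": "arm_command", "body": {
  "delta_pos": [
    [0,-0.9,-0.6],
    [0,-0.9,-0.6],
    [0,-0.9,-0.6],
    [0,-0.9,-0.6],
    [0,-0.6,-0.4],
    [0,0,0],
    [0.5,0,0],
    [0.5,0,0],
    [0,0,0]
  ],
  "rotation": [
    [-0.07,0,0],
    [0,0,0],
    [0,0,0],
    [0,0,0],
    [0,0,0],
    [0,0,0],
    [0,0,0],
    [0,0,0],
    [0,0,0]
  ]
}}

```text
clock: 41.15
position: [0.5849, -0.0134, 0.1443]
tool_rot: [-0.618, 1.564, 2.666]
force: [0.9, -0.2, -1.5]
grip_width: 0.0468
```

```bash
python3 -c "
from h import *
to([.587,-.0286,.11],97.5)"
```

```text
t 41.15 pos [ 0.5849 -0.0134  0.1443] jaw -81.9 q [ 0.1   0.59 -0.26  1.78  0.19  0.8  -1.68]
TURN [0.11 0.05 0.04] SHIFT [ 1.14  0.51 -0.  ] tot mm 38
```

{"method": "arm_command", "body": {
  "delta_pos": [
    [0,0.5,0],
    [0,0,0],
    [0.3,0,0],
    [0.4,0,0],
    [0,0,0]
  ],
  "rotation": [
    [0.11,0.05,0.04],
    [0,0,0],
    [0,0,0],
    [0,0,0],
    [0,0,0]
  ]
}}

```text
clock: 41.65
position: [0.5869, -0.0306, 0.1229]
tool_rot: [2.148, 1.569, -0.866]
force: [-0.3, 0.8, -0.9]
grip_width: 0.0466
```

```bash
python3 -c "
from h import *
to([.587,-.0286,.0622],97.5)"
```

```text
t 41.65 pos [ 0.5869 -0.0306  0.1229] jaw -82.7 q [ 0.12  0.62 -0.24  1.79  0.21  0.75 -1.67]
TURN [-0.03 -0.01 -0.01] SHIFT [ 2.02 -0.07 -0.01] tot mm 61
```

{"method": "arm_command", "body": {
  "delta_pos": [
    [0,-0.07,0],
    [0.4,0,0],
    [0.4,0,0],
    [0.4,0,0],
    [0.3,0,0],
    [0,0,0]
  ],
  "rotation": [
    [-0.03,0,0],
    [0,0,0],
    [0,0,0],
    [0,0,0],
    [0,0,0],
    [0,0,0]
  ]
}}

```text
clock: 42.25
position: [0.5862, -0.0277, 0.073]
tool_rot: [0.867, 1.57, -2.142]
force: [0.0, -0.5, -1.1]
grip_width: 0.0468
```

```bash
python3 -c "
from h import *
to([.587,-.0286,.0622],97.5)"
```

```text
t 42.25 pos [ 0.5862 -0.0277  0.073 ] jaw -82.4 q [ 0.1   0.7  -0.22  1.82  0.24  0.65 -1.7 ]
TURN [ 0.01  0.   -0.01] SHIFT [ 0.36  0.03 -0.02] tot mm 11
```

{"method": "arm_command", "body": {
  "delta_pos": [
    [0.15,0.03,-0.02],
    [0.1,0,0],
    [0.05,0,0],
    [0,0,0]
  ],
  "rotation": [
    [0,0,0],
    [0,0,0],
    [0,0,0],
    [0,0,0]
  ]
}}

```text
clock: 42.65
position: [0.5873, -0.0286, 0.0634]
tool_rot: [1.504, 1.57, -1.506]
force: [-1.1, -0.7, -1.8]
grip_width: 0.0469
```

```bash
python3 -c "
from h import *
to([.587,-.0286,.0622],97.5);print(monitor.observe()['force'])"
```

```text
t 42.65 pos [ 0.5873 -0.0286  0.0634] jaw -82.4 q [ 0.1   0.71 -0.22  1.82  0.24  0.64 -1.7 ]
TURN [ 0.01  0.   -0.01] SHIFT [ 0.04 -0.    0.01] tot mm 1
[-1.10707312 -0.65661684 -1.81832737]
```

Released 1 mm above the floor at most, so I lower a hair, open and rise.

{"method": "arm_command", "body": {
  "delta_pos": [
    [0.04,0,0],
    [0,0,0]
  ],
  "rotation": [
    [0,0,0],
    [0,0,0]
  ]
}}

```text
clock: 42.85
position: [0.5876, -0.0287, 0.0626]
tool_rot: [2.247, 1.57, -0.762]
force: [-0.2, -0.7, -1.1]
grip_width: 0.047
```

{"method": "arm_command", "body": {
  "delta_pos": [
    [0,0,0],
    [0,0,0],
    [0,0,0],
    [0,0,0],
    [-0.4,0,0],
    [-0.8,0,0],
    [-1,0,0],
    [-1,0,0],
    [-1,0,0],
    [0,0,0]
  ],
  "rotation": [
    [0,0,0],
    [0,0,0],
    [0,0,0],
    [0,0,0],
    [0,0,0],
    [0,0,0],
    [0,0,0],
    [0,0,0],
    [0,0,0],
    [0,0,0]
  ],
  "gripper": -0.5
}}

```text
clock: 43.85
position: [0.5875, -0.0283, 0.1979]
tool_rot: [2.844, 1.569, -0.165]
force: [0.9, -1.1, 0.6]
grip_width: 0.0641
```

```bash
python3 -c "
from h import *
to([.461,-.264,.19],97.5)"
```

```text
t 43.85 pos [ 0.5875 -0.0283  0.1979] jaw -82.4 q [ 0.14  0.53 -0.27  1.74  0.17  0.9  -1.64]
TURN [ 0.02 -0.02 -0.01] SHIFT [0.26 7.24 5.21] tot mm 268
```

{"method": "arm_command", "body": {
  "delta_pos": [
    [0,1,0.72],
    [0,1,0.72],
    [0,1,0.72],
    [0,1,0.72],
    [0,1,0.72],
    [0,1,0.72],
    [0,1,0.72],
    [0,0.4,0.3],
    [0,0,0]
  ],
  "rotation": [
    [0,0,0],
    [0,0,0],
    [0,0,0],
    [0,0,0],
    [0,0,0],
    [0,0,0],
    [0,0,0],
    [0,0,0],
    [0,0,0]
  ],
  "gripper": -0.8
}}

```text
clock: 44.75
position: [0.4527, -0.2772, 0.2012]
tool_rot: [2.934, 1.564, -0.073]
force: [0.7, 0.5, 0.3]
grip_width: 0.077
```

```bash
python3 -c "
from h import *
to([.461,-.264,.0533],97.5)"
```

```text
t 44.75 pos [ 0.4527 -0.2772  0.2012] jaw -82.2 q [ 0.62  0.43 -0.24  1.89  0.13  0.83 -1.12]
TURN [ 0.04 -0.06 -0.01] SHIFT [ 4.93 -0.4  -0.33] tot mm 149
```

{"method": "arm_command", "body": {
  "delta_pos": [
    [0,-0.4,-0.33],
    [0,0,0],
    [0.8,0,0],
    [0.9,0,0],
    [0.9,0,0],
    [0.4,0,0],
    [0,0,0]
  ],
  "rotation": [
    [0.04,-0.06,0],
    [0,0,0],
    [0,0,0],
    [0,0,0],
    [0,0,0],
    [0,0,0],
    [0,0,0]
  ]
}}

```text
clock: 45.45
position: [0.4632, -0.2612, 0.1106]
tool_rot: [2.561, 1.566, -0.445]
force: [-0.4, 0.1, 1.5]
grip_width: 0.0767
```

```bash
python3 -c "
from h import *
to([.461,-.264,.0533],97.5)"
```

```text
t 45.45 pos [ 0.4632 -0.2612  0.1106] jaw -82.2 q [ 0.56  0.57 -0.21  1.95  0.19  0.63 -1.21]
TURN [ 0.05 -0.04 -0.02] SHIFT [1.91 0.08 0.09] tot mm 57
```

{"method": "arm_command", "body": {
  "delta_pos": [
    [0,0.08,0.09],
    [0.5,0,0],
    [0.5,0,0],
    [0.5,0,0],
    [0.3,0,0],
    [0,0,0],
    [0,0,0]
  ],
  "rotation": [
    [0.05,-0.04,0],
    [0,0,0],
    [0,0,0],
    [0,0,0],
    [0,0,0],
    [0,0,0],
    [0,0,0]
  ]
}}

```text
clock: 46.15
position: [0.4632, -0.2662, 0.0594]
tool_rot: [2.12, 1.563, -0.892]
force: [-0.4, 0.7, 0.3]
grip_width: 0.0768
```

```bash
python3 -c "
from h import *
to([.461,-.264,.0533],97.5)"
```

```text
t 46.15 pos [ 0.4632 -0.2662  0.0594] jaw -82.6 q [ 0.54  0.66 -0.18  1.97  0.22  0.53 -1.24]
TURN [-0.01 -0.04 -0.06] SHIFT [ 0.2  -0.08  0.06] tot mm 7
```

{"method": "arm_command", "body": {
  "delta_pos": [
    [0.2,-0.08,0.06],
    [0,0,0],
    [0,0,0]
  ],
  "rotation": [
    [0,-0.04,-0.06],
    [0,0,0],
    [0,0,0]
  ]
}}

```text
clock: 46.45
position: [0.4615, -0.2643, 0.0542]
tool_rot: [2.413, 1.57, -0.6]
force: [0.0, 0.5, 0.5]
grip_width: 0.0767
```

{"method": "arm_command", "body": {
  "delta_pos": [
    [0,0,0],
    [0,0,0],
    [0,0,0],
    [0,0,0],
    [0,0,0],
    [0,0,0],
    [0,0,0]
  ],
  "rotation": [
    [0,0,0],
    [0,0,0],
    [0,0,0],
    [0,0,0],
    [0,0,0],
    [0,0,0],
    [0,0,0]
  ],
  "gripper": 1
}}

```text
clock: 47.15
position: [0.4618, -0.2644, 0.0549]
tool_rot: [2.462, 1.569, -0.551]
force: [-0.3, -0.2, 0.3]
grip_width: 0.0468
```

{"method": "arm_command", "body": {
  "delta_pos": [
    [-0.6,0,0],
    [-1,0,0],
    [-1,0,0],
    [-1,0,0],
    [-0.2,-0.5,-0.1],
    [0,-1,-0.17],
    [0,-1,-0.17],
    [0,-1,-0.17],
    [0,-1,-0.17]
  ],
  "rotation": [
    [0,0,0],
    [0,0,0],
    [0,0,0],
    [0,0,0],
    [0,0,0],
    [0,0,0],
    [0,0,0],
    [0,0,0],
    [0,0,0]
  ]
}}

```text
clock: 48.05
position: [0.4659, -0.1249, 0.1714]
tool_rot: [1.324, 1.57, -1.695]
force: [0.7, 0.6, -1.1]
grip_width: 0.0467
```

```bash
python3 -c "
from h import *
to([.4725,-.0432,.15],97.5)"
```

```text
t 48.05 pos [ 0.4659 -0.1249  0.1714] jaw -83.0 q [ 0.34  0.41 -0.26  2.03  0.16  0.72 -1.46]
TURN [-0.08  0.   -0.01] SHIFT [ 0.71 -2.67 -0.57] tot mm 85
```

{"method": "arm_command", "body": {
  "delta_pos": [
    [0,-0.9,-0.2],
    [0,-0.9,-0.2],
    [0,-0.6,-0.15],
    [0,0,0],
    [0.5,0,0],
    [0.5,0,0],
    [0,0,0]
  ],
  "rotation": [
    [-0.08,0,0],
    [0,0,0],
    [0,0,0],
    [0,0,0],
    [0,0,0],
    [0,0,0],
    [0,0,0]
  ]
}}

```text
clock: 48.75
position: [0.4709, -0.0418, 0.1384]
tool_rot: [-0.405, 1.568, 2.877]
force: [-0.6, 0.1, -0.4]
grip_width: 0.0465
```

```bash
python3 -c "
from h import *
to([.473,-.0432,.11],97.5)"
```

```text
t 48.75 pos [ 0.4709 -0.0418  0.1384] jaw -82.0 q [ 0.17  0.46 -0.27  2.08  0.2   0.64 -1.66]
TURN [0.09 0.02 0.01] SHIFT [ 0.95  0.06 -0.06] tot mm 29
```

{"method": "arm_command", "body": {
  "delta_pos": [
    [0,0.06,-0.06],
    [0.4,0,0],
    [0.4,0,0],
    [0.4,0,0],
    [0,0,0]
  ],
  "rotation": [
    [0.09,0.02,0],
    [0,0,0],
    [0,0,0],
    [0,0,0],
    [0,0,0]
  ]
}}

```text
clock: 49.25
position: [0.4732, -0.0445, 0.1004]
tool_rot: [-2.506, 1.57, 0.763]
force: [-0.0, -0.1, -1.2]
grip_width: 0.0468
```

```bash
python3 -c "
from h import *
to([.473,-.0432,.0579],97.5)"
```

```text
t 49.25 pos [ 0.4732 -0.0445  0.1004] jaw -82.7 q [ 0.15  0.53 -0.24  2.09  0.23  0.54 -1.69]
TURN [-0.03 -0.01  0.01] SHIFT [ 1.42 -0.04 -0.  ] tot mm 43
```

{"method": "arm_command", "body": {
  "delta_pos": [
    [0,-0.04,0],
    [0.4,0,0],
    [0.4,0,0],
    [0.3,0,0],
    [0,0,0]
  ],
  "rotation": [
    [-0.03,0,0],
    [0,0,0],
    [0,0,0],
    [0,0,0],
    [0,0,0]
  ]
}}

```text
clock: 49.75
position: [0.4732, -0.0432, 0.0647]
tool_rot: [-2.712, 1.57, 0.56]
force: [0.9, 0.7, -1.4]
grip_width: 0.0469
```

```bash
python3 -c "
from h import *
to([.473,-.0432,.0579],97.5)"
```

```text
t 49.75 pos [ 0.4732 -0.0432  0.0647] jaw -82.5 q [ 0.13  0.59 -0.21  2.11  0.26  0.46 -1.72]
TURN [ 0.   -0.01  0.  ] SHIFT [ 0.23 -0.    0.01] tot mm 7
```

{"method": "arm_command", "body": {
  "delta_pos": [
    [0.12,0,0],
    [0.08,0,0],
    [0,0,0],
    [0,0,0]
  ],
  "rotation": [
    [0,0,0],
    [0,0,0],
    [0,0,0],
    [0,0,0]
  ]
}}

```text
clock: 50.15
position: [0.4733, -0.0431, 0.0582]
tool_rot: [-2.705, 1.57, 0.567]
force: [-0.1, -1.0, -1.5]
grip_width: 0.0469
```

{"method": "arm_command", "body": {
  "delta_pos": [
    [0,0,0],
    [0,0,0],
    [0,0,0],
    [0,0,0],
    [-0.4,0,0],
    [-0.8,0,0],
    [-1,0,0],
    [-1,0,0],
    [-1,0,0],
    [-1,0,0]
  ],
  "rotation": [
    [0,0,0],
    [0,0,0],
    [0,0,0],
    [0,0,0],
    [0,0,0],
    [0,0,0],
    [0,0,0],
    [0,0,0],
    [0,0,0],
    [0,0,0]
  ],
  "gripper": -0.5
}}

```text
clock: 51.15
position: [0.471, -0.0428, 0.2216]
tool_rot: [-0.524, 1.567, 2.75]
force: [0.5, -0.8, 0.7]
grip_width: 0.0641
```

{"method": "arm_command", "body": {
  "delta_pos": [
    [-1,0,0],
    [-1,0,0],
    [-0.5,1,0],
    [0,1,0],
    [0,1,0],
    [0,1,0],
    [0,1,0],
    [0,1,0],
    [0,0,0],
    [0,0,0]
  ],
  "rotation": [
    [0,0,0],
    [0,0,0],
    [0,0,0],
    [0,0,0],
    [0,0,0],
    [0,0,0],
    [0,0,0],
    [0,0,0],
    [0,0,0],
    [0,0,0]
  ]
}}

```text
clock: 52.15
position: [0.4941, -0.2258, 0.315]
tool_rot: [3.032, 1.56, 0.027]
force: [0.8, 0.5, 0.9]
grip_width: 0.0642
```

```bash
python3 - <<'E'
from h import *
T0=np.load('pics/top0.npy'); c=optics.camera_params('top'); im=optics.grab_frame('top'); s=optics.grab_frame('scene')
for n,h in (('red',.062),('blue',.069),('yellow',.077),('green',.063)):
  for tag,I in(('start',T0),('now',im)):
    for k in blobs(I,n,60):
      u=cen(k); print(n,tag,np.round(u,1),cv2.boundingRect(k),cast(c,u,h).round(4))
a=cv2.resize(im[130:250,160:400],None,fx=3.3,fy=3,interpolation=cv2.INTER_CUBIC)
b=cv2.resize(s[170:350,180:400],None,fx=1.3,fy=1.3)
b=cv2.copyMakeBorder(b,0,0,0,a.shape[1]-b.shape[1],cv2.BORDER_CONSTANT)
cv2.imwrite('pics/fin.png',np.vstack([a,b])[:,:,::-1]); print(a.shape,b.shape,monitor.observe()['clock'])
E
```

```text
red start [221.2 280. ] (211, 276, 21, 9) [0.3233 0.2003 0.062 ]
red start [441.4 182.7] (429, 172, 25, 21) [ 0.5529 -0.285   0.062 ]
red now [221.1 280. ] (211, 276, 21, 9) [0.3233 0.2004 0.062 ]
red now [330.6 190.8] (321, 181, 21, 21) [ 0.5277 -0.0367  0.062 ]
blue start [332.8 217.1] (323, 207, 21, 21) [ 0.4688 -0.0428  0.069 ]
blue now [332.9 216.9] (323, 207, 21, 21) [ 0.4691 -0.043   0.069 ]
yellow start [327.8 164.9] (318, 154, 21, 23) [ 0.5838 -0.0284  0.077 ]
yellow now [328.1 163.7] (318, 154, 22, 20) [ 0.5866 -0.029   0.077 ]
green start [185.9 223.8] (176, 214, 21, 20) [0.4451 0.2835 0.063 ]
green now [186.1 223.9] (176, 214, 21, 20) [0.4449 0.2832 0.063 ]
(360, 792, 3) (234, 792, 3) 52.25
```

View pics/fin.png

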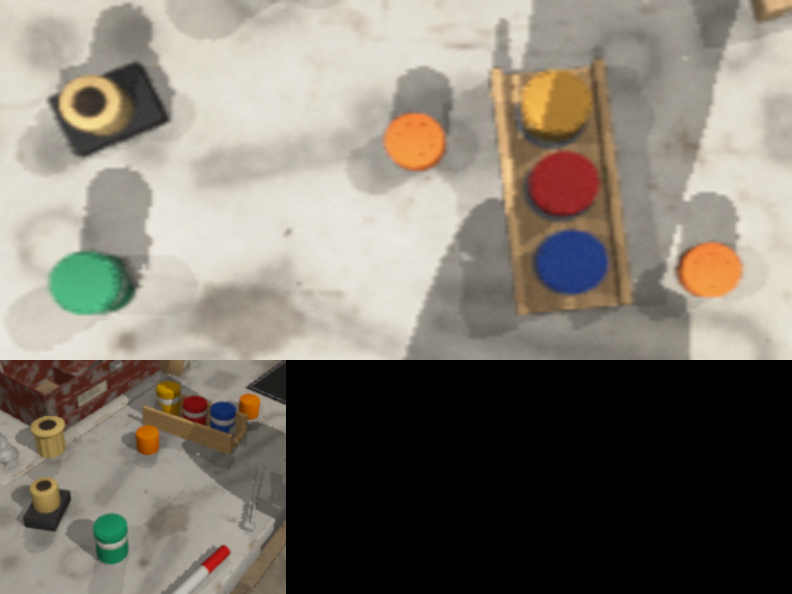

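All jars look upright and back in place. Before handing in, I check that the mould's apparent offset on the block is only parallax.

```bash
python3 - <<'E'
from h import *
c=optics.camera_params('top'); im=optics.grab_frame('top'); g=cv2.cvtColor(im,cv2.COLOR_RGB2GRAY)
m=np.zeros_like(g); m[157:171,181:194]=(g[157:171,181:194]<75)*255
n,l,st,ce=cv2.connectedComponentsWithStats(m); print(st.tolist(),ce.round(1).tolist()); i=min(range(1,n),key=lambda i:np.hypot(*(ce[i]-(187.3,163.7)))); print('disc',cast(c,ce[i],.061), 'eye',cast(c,(187.3,163.7),.061))
# block corners of top seen in crop: left,top,right,bottom
P=np.array([(51,100),(137,63),(168,118),(81,155)])/[3.3,3]+[160,130]; print(np.mean([cast(c,p,.022) for p in P],0), 'mould top edge bbox check')
# wrist view w8
E
```

```text
[[0, 0, 640, 400, 255941], [183, 159, 9, 9, 59]] [[319.5, 199.5], [186.9, 163.4]]
disc [0.58067625 0.28809851 0.061     ] eye [0.58007782 0.2870911  0.061     ]
[0.57956899 0.28409478 0.022     ] mould top edge bbox check
```

```bash
python3 -c "
from h import *
print(bot.job_done(), monitor.observe()['clock'])"
```

```text
the job is handed in; nothing more can be done
the job is handed in; nothing more can be done
```

The job is done and handed in at about 52 s of the 138 s allowed. I moved blue and yellow to the mat, stood the mould on the graphite block and put red in the middle of the rack. Yellow and blue then went back to their places.

Last checks, from the final top image:
- **Blue:** within 0.4 mm of its start position.
- **Yellow:** within about 3 mm of its start. The two blob outlines differ in shape because of shading, so part of that is probably measurement error. The arm put it back within about 1 mm of where it had gripped it.
- **Red:** about 2 mm from the estimated middle of the rack.
- **Mould:** at (0.581, 0.288). The block centre is (0.580, 0.284) raw, or about (0.5815, 0.287) allowing for the visible side face. That is about 1 to 4 mm off centre, against a 13 mm limit.
- **Green:** unmoved, to within 0.4 mm.

All four parts look upright in the final pictures, and the gripper is open and well clear of everything. Different cameras disagreed by 2 to 3 mm on the same points, which is close to the stated calibration accuracy. Red touched the rack floor with about 17 N as it was set down. I backed off before releasing it.

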